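# Packing hat-shaped tube blocks head to tail in the storage tray

### The arm

A 6-joint arm with a two-finger parallel gripper is mounted at the origin on the work surface. World frame = base frame: x ahead of the robot, y to its left, z up, the work surface at z = 0. Lengths are in mm, angles in rad, forces in N, time in s.
With the tool pointing down it reaches from about 350 to 775 mm from the base axis. Payload 7.3 kg.
Tool frame: the origin (TCP) lies midway between the tips of the shut fingers; the grasp point (between the pads) lies bot.tcp_to_grasp behind it (bot.tcp_to_grasp is the distance from the TCP to the grasp point, in mm); z points along the fingers, y is the direction in which the jaws open and shut (so a half turn about z gives the same grasp; the last joint's range is limited). The gripper opens to 92 mm and grips with 3 to 60 N. Pads are 19 mm wide; open, the fingers measure 130 mm over their backs; the gripper's body (75 mm by 190 mm) begins 47 mm behind the grasp point.
Start: joints at [1.042, 0.342, 1.524, -0, 1.275, -0.146], TCP at [196.087, 487.03, 191.141] pointing down, gripper open.
Joint ranges: [-2.53, 2.53], [-0.77, 2.02], [0.04, 2.7], [-1, 4.14], [0.28, 2.66], [-3.11, 3.11]. Speed limits (rad/s): [2.57, 2.57, 3.14, 3.14, 3.14, 3.14].

### API

Orientations are given as [roll, pitch, yaw] about the fixed x, y, z axes, in that order (R = Rz(yaw) Ry(pitch) Rx(roll)).
In Python, from plant import bot gives the robot as it stands.
- The arm moves only by the shell command python3 -m inch 'ROWS'. ROWS is JSON, one flat list of numbers, 7 for each row, row after row: the shift along the world's x, y, z in cm, then the turn, a rotation vector about the world's x, y, z in degrees, then the gripper command: -1 is shut, 1 is fully open, values between are in proportion. In form: [tx, ty, tz, ax, ay, az, fingers, tx, ty, tz, ax, ay, az, fingers, ...]. A call has exactly 5 rows; each row is the pose to reach, as a shift and turn from the pose measured when the call began; what a row does not reach only later rows make up. A row lasts 1/10 s, in which the tool goes at most 50 mm and 8.59 degrees, less where a joint would pass 70% of its speed; a pose out of reach is approached as far as the arm can. A call with a gripper value outside its range is refused whole. The fingers move at their own pace and stop on an object; the grip force is fixed at half the most. Time passes only in rows, so rows that repeat a pose let the fingers close, or fill a call up. It gives the time, the measured TCP pose, the force and the opening at its end, in the units of the state.
- bot.get_obs(): the state, without advancing time (a new reading comes with each control period).
- bot.capture(name): name is "scene" or "top" or "wrist"; returns the picture (420x560x3 uint8, red, green, blue); there is no depth.
- bot.calibration(name): a dict with "fx", "fy", "cx", "cy" (pixels), "cam_to_world" (4x4, takes a point from camera to world coordinates). Camera axes: x right, y down, z forward; pixel columns grow to the right and rows downward; lengths in mm; the calibration is good to about 2 mm. A picture is of the moment at which its call begins: read the wrist's pose just before it. calibration takes no time and is no camera call; for the wrist camera it gives the pose at the moment of the call.
- bot.close_job(): hands the job in, once; it reports no verdict.
The state is a dict: "time": time; "joint_positions": joint angles; "dq": joint speeds; "tau": joint torques, N m; "tool_pos": TCP position; "tcp_rot": TCP orientation; "contact_force": force on the tool from outside, world axes, zero at the start; "moment": the same for the moment, N m; "grip_width": finger opening in mm.
Only numpy, scipy, OpenCV 4.12 (cv2) and the standard library are available. Lean on these libraries where they do the work, as an engineer would, in place of code of your own. Each camera call takes 0.05 s, during which the arm holds its last target.

### The job

Put the two tube blocks from the sloping drain rack away in the white storage tray, packed alternately with the one already in it. First set the block that has its crown up brim-down on the tray floor beside the block that is there; then, without turning it over, set the crown-down block gently between those two, so that its crown goes fully down between their crowns, its brim lies level on top of them and its ends are lined up with theirs. Leave everything else on the bench where it is.

Things in the scene. Friction and masses are not known exactly. Their poses are not given: they have to be found in the camera images.
- tray: White tray fixed flat on the bench, 230 (x) x 68 mm (y). Origin: centre of underside; floor top 4 mm above it. Floor inside 210 x 56 mm; end walls lean outwards 30 deg, tops 16 mm high, side lip tops 10 mm high. Blocks stand in it with their 100 mm brims end to end along its x, block y along tray y. block_a is in the -x half, the +x half is empty. It lies left or right of the robot, the rack on the other side.
- rack: Fixed steel drain rack: two level rails along its y (290 mm long), tops in a plane sloping 35 deg, the -x rail (nearer the robot) lower, with an 8 mm lip at its outer edge. Between the rails a 62 mm slot, open to the bench, takes a crown or fingers. Origin: on the bench; plane's middle 80 mm above. Two blocks lie across the rails, tilted alike, about 60 mm either side in y; which is where varies.
- block_a: Aluminium hat-shaped block in the tray, brim down. Brim 100 (x) x 50 (y) x 12 mm; crown 40 mm high on its +z side, 50 mm in y, tapering in x from 51 at the brim to 43 mm at its flat top. The y ends are flat, 50 mm apart over brim and crown: grip there. Eight dark wells in the brim's -z face. 230 to 450 g. Origin: centre of the brim, mid-thickness.
- block_b: Same as block_a in shape, size, material and axes. The one on the rack with its crown up: its +z is up, leaning 35 deg towards the robot. Origin: centre of the brim, mid-thickness (6 mm from either brim face).
- block_c: Same as block_a in shape, size, material and axes. The one on the rack upside down: crown hanging in the slot, well face up, its -z up, leaning 35 deg towards the robot. Origin: centre of the brim, mid-thickness (6 mm from either brim face).
- crown_a (a point): Centre of the flat crown top of block_a, 46 mm from the block's origin along its +z.
- crown_b (a point): Centre of the flat crown top of block_b, 46 mm from the block's origin along its +z.
- crown_c (a point): Centre of the flat crown top of block_c, 46 mm from the block's origin along its +z.
- petri_stack: Bystander: three clear 60 mm dishes stacked, 39 mm high, standing between rack and tray. Origin: centre of underside.
- tube_stand: Bystander: white foam stand 70 x 160 mm with seven capped tubes, 104 mm high, on the far side. Origin: centre of underside.
- amber_bottle: Bystander: amber bottle, 72 mm diameter, 150 mm high, on the far side. Origin: centre of underside.
- flask: Bystander: glass conical flask, 90 mm diameter, 128 mm high, near left. Origin: centre of underside.
- reagent_bottle: Bystander: white bottle, 64 mm diameter, 140 mm high, on the far side. Origin: centre of underside.
- marker: Bystander: blue marker pen 16 mm thick, 130 mm long, lying near right. Origin: under its middle.

How it is judged (in metres and radians):
On the way, in this order (a step that is already met when the one before it is completed fails the run):
1. block_b stands brim down on the tray floor beside block_a, let go (x of block_a in the frame of tray between -0.06 and -0.042 m and y of block_a in the frame of tray between -0.008 and 0.008 m and z of block_a in the frame of tray between 0.007 and 0.0125 m and z of crown_a in the frame of tray between 0.0535 and 0.0585 m and angle between the x axis of each of block_a, block_b and the x axis of tray, either way round below 0.12 rad and x of block_b in the frame of tray between 0.042 and 0.06 m and y of block_b in the frame of tray between -0.008 and 0.008 m and z of block_b in the frame of tray between 0.007 and 0.0125 m and z of crown_b in the frame of tray between 0.0535 and 0.0585 m and contact force between block_b and the fingers below 0.05 N), for 0.2 s.
2. block_c sits upside down between the two crowns, brim level on top of them, let go (x of block_c in the frame of tray between -0.013 and 0.013 m and y of block_c in the frame of tray between -0.01 and 0.01 m and z of block_c in the frame of tray between 0.0595 and 0.0645 m and z of crown_c in the frame of tray between 0.0135 and 0.0185 m and angle between the x axis of block_c and the x axis of tray, either way round below 0.15 rad and angle between the z axis of block_c and the z axis of tray, either way round below 0.05 rad and contact force between block_c and the fingers below 0.05 N), for 0.2 s.
At the end, for the whole second after the job is handed in: block_a and block_b brim down on the tray floor, 42-60 mm either side of its middle, within 8 mm in y, in line (0.12 rad); block_c upside down between them, level (0.05 rad) on their crowns, heights within 2.5 mm, within 13 mm of the middle in x, 10 mm in y, in line (0.15 rad); all let go, at rest (all of step 1 and all of step 2 and contact force between block_a and the fingers below 0.05 N and linear speed of each of block_a, block_b, block_c below 0.01 m/s); the robot touches nothing.
It fails at once if a bystander is shifted by more than 25 mm (distance of any of petri_stack, tube_stand, amber_bottle, flask, reagent_bottle, marker from where it was at the start of the episode above 0.025 m).
It fails at once if block_c is dropped or forced onto the other blocks (over 80 N) (contact force between block_c and block_a above 80 N or contact force between block_c and block_b above 80 N).
It also fails if it takes over 64 s, if anything falls off the work surface, if the arm or the gripper's body presses on something with over 40 N, if the wrist force passes 120 N, or if a joint passes its speed limit or range.

## Working session

There is one attempt and no reset: what is moved stays moved. The work goes in short steps, Python scripts to look and compute and a shell command to move; the robot and the scene stay as the last step left them, time stands still between calls to the robot, and variables do not carry over. Pictures are saved under pics/ and viewed, and the job is handed in when it is done.

```bash
ls; mkdir -p pics
python3 - <<'E'
from plant import bot
import cv2
print(bot.get_obs(), bot.tcp_to_grasp)
for n in("scene","top"):
    c=bot.calibration(n); print(n,c)
    im=bot.capture(n); cv2.imwrite(f"pics/{n}0.png",im[:,:,::-1])
E
```

```text
pics
{'time': 0.0, 'joint_positions': array([ 1.04201694e+00,  3.42714430e-01,  1.52504247e+00,  1.39816859e-05,
        1.27539801e+00, -1.45977396e-01]), 'dq': array([ 0.00076331, -0.00197097,  0.00010965,  0.00056977,  0.00035607,
        0.0010815 ]), 'tau': array([ 1.44609068e-03, -4.31259263e+01, -2.44228631e+01,  7.17548607e-02,
        5.58933802e-02, -1.31772795e-04]), 'tool_pos': array([195.82097453, 486.6025496 , 190.4404318 ]), 'tcp_rot': array([-3.14004896e+00, -2.40472792e-04,  2.75878640e+00]), 'contact_force': array([ 0.18054073,  0.25367086, -0.88688399]), 'moment': array([ 0.01715043, -0.0151105 ,  0.01824115]), 'grip_width': 91.96749099380068} 18.8
scene {'fx': 467.9605969408874, 'fy': 467.9605969408874, 'cx': 273.08237053077113, 'cy': 208.78832312719138, 'cam_to_world': array([[ 6.81394922e-01,  5.95841238e-01, -4.25057854e-01,
         1.03641006e+03],
       [ 7.31871247e-01, -5.61097614e-01,  3.86696194e-01,
        -4.97393159e+02],
       [-8.08940855e-03, -5.74580444e-01, -8.18408135e-01,
         1.08421368e+03],
       [ 0.00000000e+00,  0.00000000e+00,  0.00000000e+00,
         1.00000000e+00]])}
top {'fx': 408.4272547831175, 'fy': 408.4272547831175, 'cx': 278.6546808488043, 'cy': 205.94064071459655, 'cam_to_world': array([[ 3.44212937e-02, -9.76439516e-01,  2.13028276e-01,
         3.10003598e+02],
       [-9.99399013e-01, -3.45038143e-02,  3.33157262e-03,
        -8.40008122e+00],
       [ 4.09720893e-03, -2.13014926e-01, -9.77040354e-01,
         1.19976951e+03],
       [ 0.00000000e+00,  0.00000000e+00,  0.00000000e+00,
         1.00000000e+00]])}
```

View pics/scene0.png

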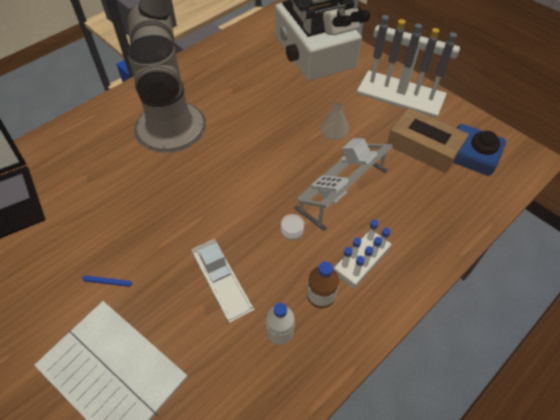

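View pics/top0.png

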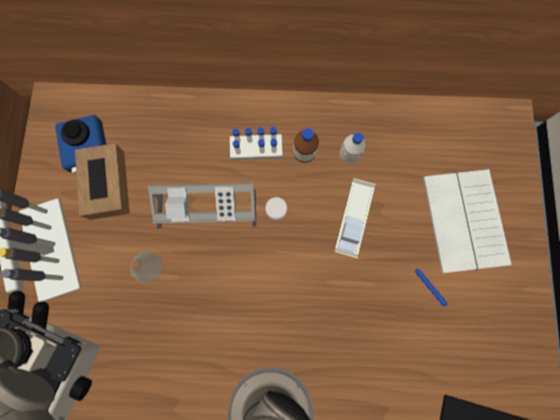

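```bash
cat > h.py <<'E'
import numpy as np, cv2
from plant import bot
def proj(cal,P):
    T=np.linalg.inv(cal["cam_to_world"]);p=T[:3,:3]@np.asarray(P,float)+T[:3,3]
    return np.array([cal["fx"]*p[0]/p[2]+cal["cx"],cal["fy"]*p[1]/p[2]+cal["cy"]])
def back(cal,uv,z):
    T=cal["cam_to_world"];d=T[:3,:3]@np.array([(uv[0]-cal["cx"])/cal["fx"],(uv[1]-cal["cy"])/cal["fy"],1])
    o=T[:3,3];return o+d*(z-o[2])/d[2]
E
python3 - <<'E'
from h import *
for n in("top","scene"):
    c=bot.calibration(n)
    print(n,[proj(c,p).round() for p in([0,0,0],[196,487,190],[196,487,400])])
im=cv2.imread("pics/top0.png")
cv2.imwrite("pics/t_rack.png",cv2.resize(im[170:240,140:270],None,fx=6,fy=6,interpolation=cv2.INTER_CUBIC))
cv2.imwrite("pics/t_tray.png",cv2.resize(im[170:265,320:390],None,fx=6,fy=6,interpolation=cv2.INTER_CUBIC))
im=cv2.imread("pics/scene0.png")
cv2.imwrite("pics/s_rack.png",cv2.resize(im[130:235,290:400],None,fx=6,fy=5.5,interpolation=cv2.INTER_CUBIC))
cv2.imwrite("pics/s_tray.png",cv2.resize(im[230:330,180:260],None,fx=6,fy=6,interpolation=cv2.INTER_CUBIC))
c=bot.calibration("top")
for n,uv,z in[("trayTL",(354,180),16),("trayTR",(375,184),16),("trayBL",(336,252),16),("trayBR",(357,257),16),("petri",(277,208),39),("flask",(146,267),60),("rackL",(150,222),50),("rackR",(255,222),50),("rackL2",(150,186),100),("rackR2",(255,186),100)]:
    print(n,back(c,uv,z).round())
E
```

```text
top [array([270., 412.]), array([ 65., 337.]), array([  8., 348.])]
scene [array([170., 125.]), array([322.,  37.]), array([328., -29.])]
trayTL [ 656. -228.   16.]
trayTR [ 646. -291.   16.]
trayBL [ 437. -175.   16.]
trayBR [ 425. -236.   16.]
petri [557.   0.  39.]
flask [373. 356.  60.]
rackL [501. 361.  50.]
rackR [511.  61.  50.]
rackL2 [594. 355. 100.]
rackR2 [604.  63. 100.]
```

View crops.

View pics/t_rack.png

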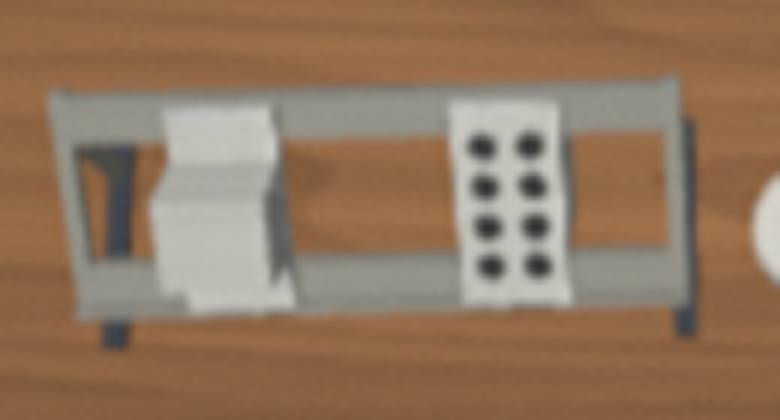

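View pics/t_tray.png

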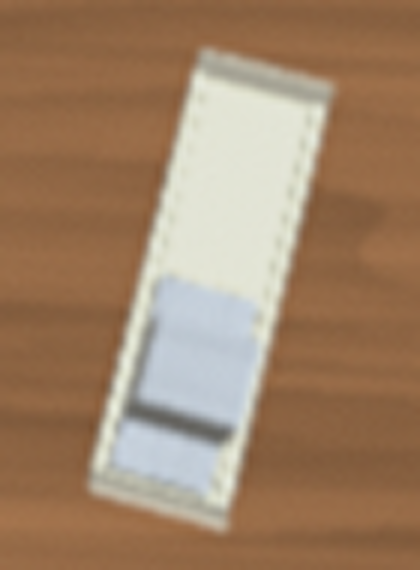

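View pics/s_rack.png

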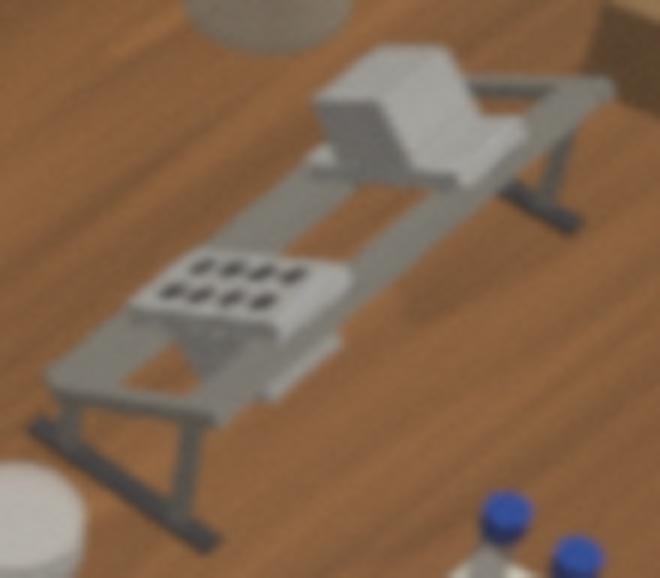

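View pics/s_tray.png

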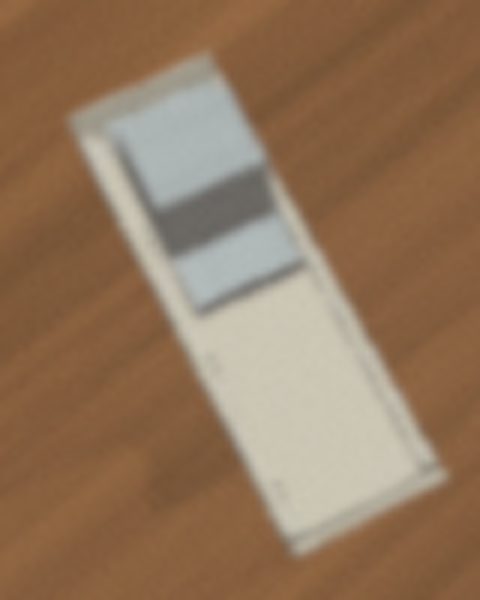

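```bash
cat >> h.py <<'E'
from scipy.optimize import least_squares
from scipy.spatial.transform import Rotation as Ro
def rackR(yaw): return Ro.from_euler('z',yaw).as_matrix()@Ro.from_euler('y',-35,degrees=True).as_matrix()
def fit(obs,model,p0):
    # obs list (cal,uv,localpoint); model(p)->R,t
    def f(p):
        R,t=model(p); return np.concatenate([proj(c,R@np.array(l,float)+t)-np.array(uv) for c,uv,l in obs])
    s=least_squares(f,p0,loss='soft_l1',x_scale=np.array([1,1,.01,1])[:len(p0)]); r=f(s.x).reshape(-1,2); return s.x,r
E
python3 - <<'E'
from h import *
T=bot.calibration("top");S=bot.calibration("scene")
tr=lambda u,v:(u/6+140-.4,v/6+170-.4); sr=lambda u,v:(u/6+290-.4,v/5.5+130-.4)
# c well face: plane frame: x up-slope, y, z normal; origin rail plane point
mod=lambda p:(rackR(p[2]),np.array([p[0],p[1],p[3]]))
obs=[(T,tr(450,102),(50,25,6)),(T,tr(557,100),(50,-25,6)),(T,tr(572,303),(-50,-25,6)),(T,tr(463,305),(-50,25,6)),
(S,sr(130,302),(-50,-25,6)),(S,sr(203,248),(-50,25,6)),(S,sr(352,268),(50,25,6)),(S,sr(275,330),(50,-25,6))]
p,r=fit(obs,mod,[550,150,0,86]);print("c",p.round(3));print(r.round(1).tolist())
obs=[(T,tr(163,107),(50,25,6)),(T,tr(270,105),(50,-25,6)),(T,tr(297,306),(-50,-25,6)),(T,tr(190,310),(-50,25,6)),
(T,tr(152,203),(-21.5,25,46)),(T,tr(268,203),(-21.5,-25,46)) if 0 else (T,tr(160,290),(-21.5,25,46)),(T,tr(265,292),(-21.5,-25,46)),
(S,sr(315,100),(-21.5,-25,46)),(S,sr(375,47),(-21.5,25,46)),(S,sr(445,48),(21.5,25,46)),(S,sr(378,100),(21.5,-25,46)),(S,sr(465,186),(50,-25,-0)),(S,sr(525,125),(50,25,6))]
p,r=fit(obs,mod,[550,270,0,86]);print("b",p.round(3));print(r.round(1).tolist())
tt=lambda u,v:(u/6+320-.4,v/6+170-.4); st=lambda u,v:(u/6+180-.4,v/6+230-.4)
mt=lambda p:(Ro.from_euler('z',p[2]).as_matrix(),np.array([p[0],p[1],0]))
# tray outer top corners at z16: end wall tops x=+-115 y=+-34 
obs=[(T,tt(200,48),(115,34,16)),(T,tt(335,85),(115,-34,16)),(T,tt(88,487),(-115,34,16)),(T,tt(228,530),(-115,-34,16)),
(S,st(68,120),(-115,-34,16)),(S,st(210,55),(-115,34,16)),(S,st(447,475),(115,34,16)),(S,st(298,557),(115,-34,16))]
p,r=fit(obs,mt,[541,-232,-.24]);print("tray",p.round(3));print(r.round(1).tolist())
ma=lambda q:(Ro.from_euler('z',q[2]).as_matrix(),np.array([q[0],q[1],10]))
obs=[(T,tt(157,275),(50,25,6)),(T,tt(258,300),(50,-25,6)),(T,tt(112,470),(-50,25,6)),(T,tt(212,495),(-50,-25,6)),(T,tt(138,405),(-21.5,25,46)),(T,tt(240,430),(-21.5,-25,46)),
(S,st(178,252),(50,-25,6) if 0 else (50,-25,6)),]
obs=obs[:6]+[(S,st(200,305),(50,-25,6)),(S,st(305,262),(50,25,6)),(S,st(160,208),(21.5,-25,46)),(S,st(267,165),(21.5,25,46)),(S,st(110,130),(-21.5,-25,46)),(S,st(220,78),(-21.5,25,46))]
q,r=fit(obs,ma,[490,-220,-.24]);print("a",q.round(3));print(r.round(1).tolist())
R=mt(p)[0];print("a in tray",R.T@(np.array([q[0],q[1],0])-[p[0],p[1],0]))
E
```

```text
c [5.58683e+02 1.47356e+02 3.50000e-02 7.89070e+01]
[[-0.1, -0.0], [0.2, 0.3], [-0.8, -0.5], [-0.2, -0.8], [-0.2, 0.5], [-0.5, 0.4], [-0.4, -0.1], [0.1, -0.7]]
b [5.50362e+02 2.77024e+02 4.80000e-02 7.95790e+01]
[[0.1, 0.5], [0.5, 0.6], [-0.6, 0.2], [-0.4, -0.3], [1.4, 14.2], [0.1, -0.3], [1.0, -0.8], [0.2, -0.1], [1.4, 0.2], [0.8, 0.2], [0.7, 0.4], [-0.5, -0.5], [-0.1, -1.2]]
tray [ 5.46221e+02 -2.32495e+02 -2.43000e-01]
[[0.7, -0.8], [0.2, -1.0], [0.6, -0.6], [0.1, -1.3], [-0.2, -1.1], [-0.4, -1.1], [0.0, -0.5], [-0.3, -1.1]]
a [ 4.94433e+02 -2.17807e+02 -2.28000e-01]
[[0.4, -0.8], [0.1, -0.6], [0.2, -0.6], [0.3, -0.3], [0.3, -1.1], [0.5, -0.7], [-0.4, -0.4], [-0.2, -2.2], [-0.6, -0.5], [-0.3, -2.2], [0.5, -0.5], [0.0, -0.4]]
a in tray [-53.80084997   1.78650998   0.        ]
```

```bash
python3 -m inch '[5,-4,5,0,0,5,1, 10,-9,7,0,0,10,1, 15,-14,8,0,0,15,1, 20,-18,8,0,0,20,1, 25,-21,8,0,0,24,1]'
python3 - <<'E'
from h import *
o=bot.get_obs();print(o["joint_positions"].round(3),o["tool_pos"].round(1),o["tcp_rot"].round(3))
T=bot.calibration("wrist");R=Ro.from_euler('xyz',o["tcp_rot"]).as_matrix()
print(T);print(R.T@T["cam_to_world"][:3,:3], R.T@(T["cam_to_world"][:3,3]-o["tool_pos"]))
cv2.imwrite("pics/w1.png",bot.capture("wrist")[:,:,::-1])
E
```

```text
time: 0.6
tool_pos: [372.7, 331.7, 263.9]
tcp_rot: [-3.141, 0.0, -3.102]
contact_force: [1.0, 1.4, -0.2]
grip_width: 91.6
[ 5.740e-01  2.450e-01  1.458e+00 -1.000e-03  1.438e+00 -1.036e+00] [372.7 331.7 263.9] [-3.141  0.    -3.102]
{'fx': 312.9464293174394, 'fy': 312.9464293174394, 'cx': 276.4108782701676, 'cy': 212.32705394591983, 'cam_to_world': array([[-3.99204562e-02,  9.59313647e-01,  2.79506143e-01,
         2.97598045e+02],
       [ 9.99201542e-01,  3.87812554e-02,  9.60692273e-03,
         3.28629638e+02],
       [-1.62354704e-03,  2.79666482e-01, -9.60095840e-01,
         4.56327455e+02],
       [ 0.00000000e+00,  0.00000000e+00,  0.00000000e+00,
         1.00000000e+00]])}
[[-5.01294452e-05 -9.60219610e-01 -2.79245945e-01]
 [ 9.99999714e-01  1.62735798e-04 -7.39103069e-04]
 [ 7.55144572e-04 -2.79245902e-01  9.60219327e-01]] [  75.08643335   -0.22321367 -192.46853654]
```

View pics/w1.png

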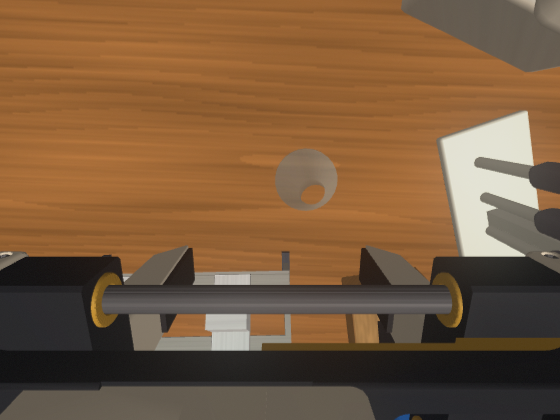

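```bash
python3 -m inch '[5,-2.5,-1,0,0,0,1, 9,-5,-2,0,0,0,1, 13,-7.5,-4,0,0,0,1, 18,-10,-6,0,0,0,1, 22,-12,-7,0,0,0,1]'
python3 - <<'E'
from h import *
o=bot.get_obs();print(o["joint_positions"].round(3),o["dq"].round(3))
np.save("w2cal.npy",bot.calibration("wrist")["cam_to_world"])
im=bot.capture("wrist")[:,:,::-1]
cv2.imwrite("pics/w2.png",im)
E
```

```text
time: 1.15
tool_pos: [582.7, 214.9, 197.5]
tcp_rot: [-3.137, 0.002, -3.103]
contact_force: [0.3, 1.3, 0.5]
grip_width: 91.5
[ 0.233  0.517  1.229 -0.005  1.394 -1.376] [-0.529  0.694 -0.806  0.005  0.092 -0.531]
```

View pics/w2.png

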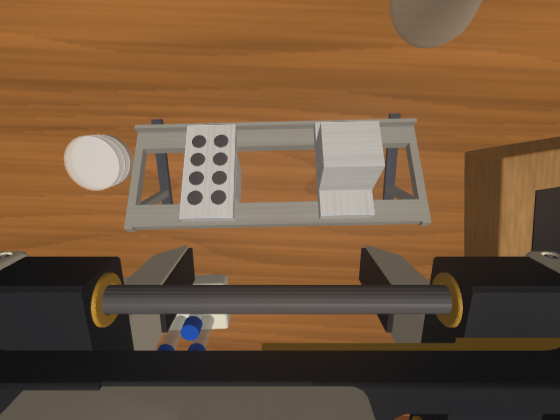

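Run:
```python
from h import *
bot.capture("wrist");bot.capture("wrist");bot.capture("wrist")
o=bot.get_obs();print(o["dq"].round(3),o["tool_pos"])
np.save("w2cal.npy",bot.calibration("wrist")["cam_to_world"])
im=bot.capture("wrist")[:,:,::-1]
cv2.imwrite("pics/w3.png",cv2.resize(im[110:250,120:280],None,fx=4.2,fy=4.2,interpolation=cv2.INTER_CUBIC))
cv2.imwrite("pics/w4.png",cv2.resize(im[110:250,280:440],None,fx=4.2,fy=4.2,interpolation=cv2.INTER_CUBIC))
```

```text
[ 0.037 -0.047  0.011  0.005  0.004  0.001] [581.83679946 215.23413376 197.24004696]
```

View pics/w3.png

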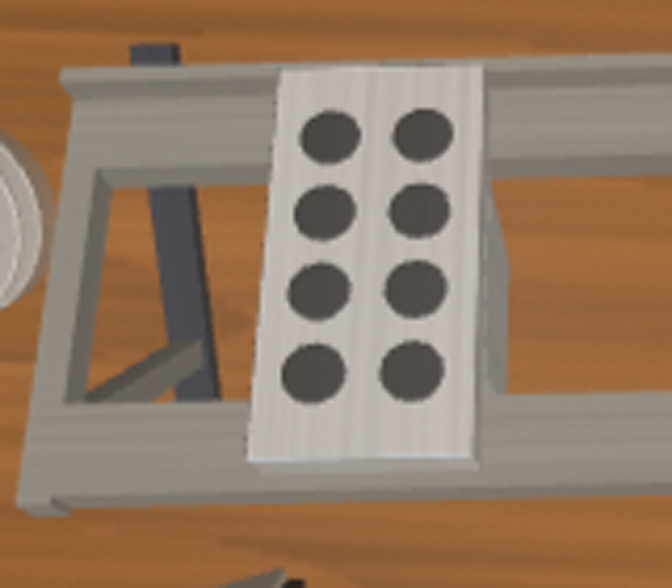

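View pics/w4.png

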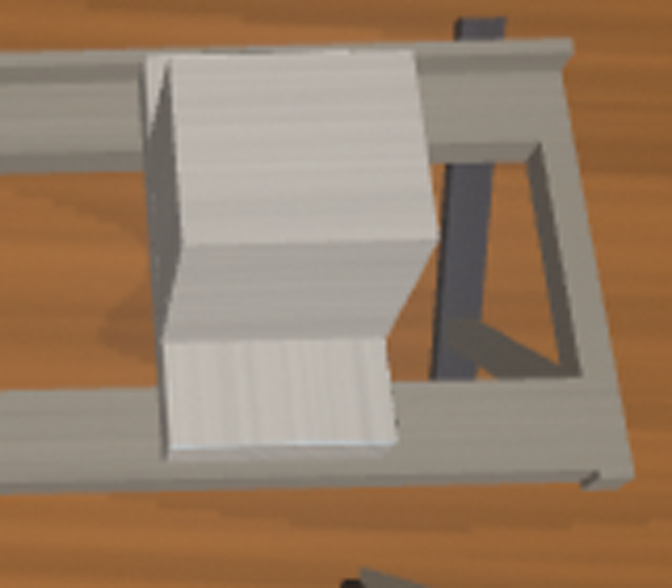

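Run:
```python
from h import *
W=dict(bot.calibration("wrist"));W["cam_to_world"]=np.load("w2cal.npy")
wc=lambda u,v:((u+.5)/4.2+120-.5,(v+.5)/4.2+110-.5); wb=lambda u,v:((u+.5)/4.2+280-.5,(v+.5)/4.2+110-.5)
mod=lambda p:(rackR(p[2]),np.array([p[0],p[1],p[3]]))
obs=[(W,wc(282,70),(-50,-25,6)),(W,wc(482,66),(-50,25,6)),(W,wc(474,458),(50,25,6)),(W,wc(247,460),(50,-25,6))]
p,r=fit(obs,mod,[558,147,.03,80]);print("c",p.round(3),r.round(1).tolist())
obs=[(W,wb(166,55),(-21.5,-25,46)),(W,wb(412,52),(-21.5,25,46)),(W,wb(437,240),(21.5,25,46)),(W,wb(183,243),(21.5,-25,46)),(W,wb(164,342),(25.5,-25,6)),(W,wb(387,337),(25.5,25,6)),(W,wb(169,447),(50,-25,6)),(W,wb(396,441),(50,25,6))]
p,r=fit(obs,mod,[550,277,.03,80]);print("b",p.round(3),r.round(1).tolist())
```

```text
c [5.58311e+02 1.46899e+02 6.10000e-02 8.04850e+01] [[-0.3, 0.2], [0.7, -0.0], [-0.2, -0.5], [-0.1, 0.2]]
b [5.49513e+02 2.76989e+02 6.00000e-02 8.16590e+01] [[0.7, 0.5], [-0.1, -0.2], [0.3, -0.3], [-0.2, 0.4], [-0.6, -0.0], [-0.4, 0.0], [-0.2, -0.3], [0.5, 0.0]]
```

```bash
cat >> h.py <<'E'
def toolR(zt,yt):
    z=np.array(zt,float);z/=np.linalg.norm(z);y=np.array(yt,float);y-=z*(y@z);y/=np.linalg.norm(y);return np.column_stack([np.cross(y,z),y,z])
def delta(P,R):
    o=bot.get_obs();R0=Ro.from_euler('xyz',o["tcp_rot"])
    rv=(Ro.from_matrix(R)*R0.inv()).as_rotvec(degrees=True)
    print("shift cm",((np.array(P)-o["tool_pos"])/10).round(2),"rv",rv.round(2),"| at",o["tool_pos"].round(1),"q",o["joint_positions"].round(2))
yaw=.062
ZB=rackR(yaw)[:,2];YR=rackR(yaw)[:,1]
B=np.array([549.7,277,81.]);C=np.array([558.4,147,80.2])
E
python3 - <<'E'
from h import *
R=toolR(-ZB,YR);P=B+7.2*ZB
print(P,ZB,YR); delta(P+90*ZB,R); delta(P,R)
E
```

```text
[545.5781845  276.74411949  86.89789472] [-0.57247438 -0.03553896  0.81915204] [-0.06196029  0.99807862  0.        ]
shift cm [-8.73  5.74 -3.77] rv [  1.97 -34.79   1.39] | at [581.4 216.1 198.3] q [ 0.23  0.51  1.23 -0.    1.4  -1.37]
shift cm [ -3.58   6.06 -11.14] rv [  1.97 -34.79   1.39] | at [581.4 216.1 198.3] q [ 0.23  0.51  1.23 -0.    1.4  -1.37]
```

```bash
python3 -m inch '[-3,2,1,0.4,-7,0.3,1, -5.5,4,1,0.8,-14,0.6,1, -8.7,5.7,0,1.2,-21,0.9,1, -8.73,5.74,-2.5,1.6,-28,1.2,1, -8.73,5.74,-3.77,1.97,-34.8,1.4,1]'
python3 - <<'E'
from h import *
bot.capture("wrist")
R=toolR(-ZB,YR);P=B+7.2*ZB
delta(P+90*ZB,R); delta(P,R)
cv2.imwrite("pics/w5.png",bot.capture("wrist")[:,:,::-1])
E
```

```text
time: 1.9
tool_pos: [492.1, 271.6, 164.8]
tcp_rot: [-3.134, 0.58, -3.08]
contact_force: [1.4, -1.8, 0.3]
grip_width: 91.7
shift cm [ 0.38  0.42 -0.11] rv [ 0.66 -1.81  0.47] | at [490.3 269.4 161.7] q [ 0.53  0.21  1.98 -0.57  0.49 -0.65]
shift cm [ 5.53  0.73 -7.48] rv [ 0.66 -1.81  0.47] | at [490.3 269.4 161.7] q [ 0.53  0.21  1.98 -0.57  0.49 -0.65]
```

View pics/w5.png

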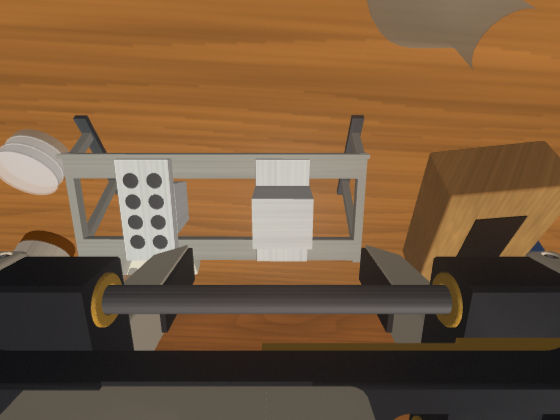

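```bash
python3 -m inch '[0.9,0.5,-0.9,0.66,-1.8,0.5,1, 2.4,0.6,-3,0.66,-1.8,0.5,1, 3.9,0.65,-5.1,0.66,-1.8,0.5,1, 5.5,0.73,-7.4,0.66,-1.8,0.5,1, 5.53,0.73,-7.48,0.66,-1.8,0.5,1]'
python3 - <<'E'
from h import *
bot.capture("wrist")
R=toolR(-ZB,YR);P=B+7.2*ZB
delta(P,R)
cv2.imwrite("pics/w6.png",bot.capture("wrist")[:,:,::-1])
E
```

```text
time: 2.5
tool_pos: [548.8, 276.6, 87.3]
tcp_rot: [-3.138, 0.604, -3.077]
contact_force: [-1.1, 1.0, -0.5]
grip_width: 91.9
shift cm [-0.27  0.   -0.15] rv [ 0.18 -0.32 -0.02] | at [548.2 276.7  88.4] q [ 0.48  0.41  1.97 -0.89  0.3  -0.36]
```

View pics/w6.png

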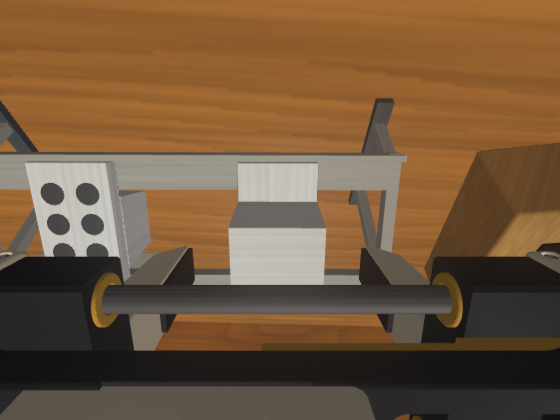

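```bash
python3 -m inch '[0,0,0,0,0,0,-1, 0,0,0,0,0,0,-1, 0,0,0,0,0,0,-1, 0,0,0,0,0,0,-1, 0,0,0,0,0,0,-1]'
python3 - <<'E'
from h import *
R=toolR(-ZB,YR);P=B+7.2*ZB
delta(P,R)
cv2.imwrite("pics/w7.png",bot.capture("wrist")[:,:,::-1])
E
```

```text
time: 3.1
tool_pos: [547.8, 277.1, 89.6]
tcp_rot: [-3.139, 0.607, -3.077]
contact_force: [-0.3, -0.3, 0.2]
grip_width: 56.6
shift cm [-0.23 -0.03 -0.27] rv [ 0.12 -0.24 -0.06] | at [547.8 277.1  89.6] q [ 0.48  0.41  1.97 -0.89  0.3  -0.36]
```

View pics/w7.png

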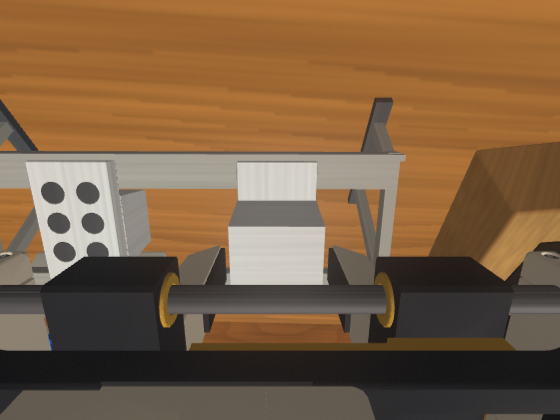

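```bash
python3 -m inch '[0,0,0,0,0,0,-1, 0,0,0,0,0,0,-1, 0,0,0,0,0,0,-1, -0.5,0,0.8,0,0,0,-1, -1.5,0,2.2,0,0,0,-1]'
python3 - <<'E'
from h import *
bot.capture("wrist")
R=toolR(-ZB,YR);P=B+7.2*ZB
delta(P,R); print(bot.get_obs()["grip_width"],bot.get_obs()["contact_force"])
cv2.imwrite("pics/w8.png",bot.capture("wrist")[:,:,::-1])
E
```

```text
time: 3.65
tool_pos: [532.1, 276.3, 110.1]
tcp_rot: [-3.138, 0.603, -3.077]
contact_force: [-0.0, 0.0, -2.5]
grip_width: 49.4
shift cm [ 1.4  -0.02 -2.57] rv [ 0.13 -0.27 -0.06] | at [531.6 277.  112.6] q [ 0.49  0.35  1.98 -0.78  0.35 -0.46]
49.77940236568963 [-1.07497739  0.50729381 -0.81186959]
```

View pics/w8.png

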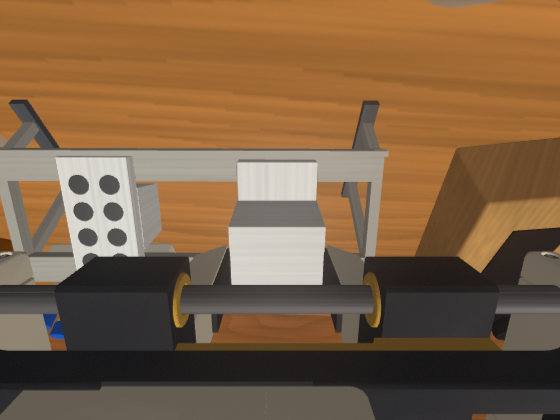

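```bash
cat >> h.py <<'E'
TRAY=np.array([546.2,-232.5,0]);ty=-.236
def trayp(x,y,z): return TRAY+Ro.from_euler('z',ty).as_matrix()@np.array([x,y,z])
def trayR(): return toolR((0,0,-1),(-np.sin(ty),np.cos(ty),0))
E
python3 - <<'E'
from h import *
delta(trayp(53,0,230),trayR())
E
```

```text
shift cm [  6.54 -52.21  11.78] rv [  3.09  34.77 -16.64] | at [532.4 277.2 112.2] q [ 0.49  0.35  1.98 -0.79  0.34 -0.45]
```

```bash
python3 -m inch '[-1,0,4,0,0,0,-1, -1,-1,8,0.5,5,-2,-1, 0,-5,11,1.2,12,-5,-1, 1,-10,11.8,1.8,20,-9,-1, 3,-15,11.8,2.4,27,-13,-1]'
python3 - <<'E'
from h import *
delta(trayp(53,0,230),trayR())
E
```

```text
time: 4.25
tool_pos: [558.4, 139.9, 233.2]
tcp_rot: [3.122, 0.157, 2.979]
contact_force: [2.4, 0.0, -2.0]
grip_width: 49.1
shift cm [  3.93 -38.48  -0.32] rv [ 0.66  9.02 -4.26] | at [558.4 139.9 233.2] q [ 0.13  0.31  1.46 -0.03  1.21 -1.27]
```

```bash
python3 -m inch '[0.5,-5,-0.3,0.2,3,-1.5,-1, 1,-10,-0.3,0.6,6,-3,-1, 1.5,-15,-0.3,0.66,9,-4.3,-1, 2,-20,-0.3,0.66,9,-4.3,-1, 2.5,-25,-0.3,0.66,9,-4.3,-1]'
python3 - <<'E'
from h import *
delta(trayp(53,0,230),trayR())
E
```

```text
time: 4.75
tool_pos: [583.3, -111.3, 228.6]
tcp_rot: [-3.14, -0.002, 2.903]
contact_force: [0.3, 0.7, -2.5]
grip_width: 48.9
shift cm [  1.45 -13.36   0.14] rv [ 0.06 -0.11  0.14] | at [ 583.3 -111.3  228.6] q [-0.32  0.45  1.26 -0.    1.44 -1.65]
```

```bash
python3 -m inch '[0.5,-5,0,0,0,0,-1, 1,-10,0,0,0,0.1,-1, 1.45,-13,0.1,0,0,0.1,-1, 1.45,-13.3,0.1,0,0,0.1,-1, 1.45,-13.3,0.1,0,0,0.1,-1]'
python3 - <<'E'
from h import *
bot.capture("wrist")
delta(trayp(53,0,230),trayR());print(bot.get_obs()["dq"].round(3))
np.save("w9cal.npy",bot.calibration("wrist")["cam_to_world"])
im=bot.capture("wrist")[:,:,::-1]
cv2.imwrite("pics/w9.png",im)
cv2.imwrite("pics/w9b.png",cv2.resize(im[70:330,190:370],None,fx=2.3,fy=2.3,interpolation=cv2.INTER_CUBIC))
E
```

```text
time: 5.25
tool_pos: [597.2, -245.8, 227.8]
tcp_rot: [-3.14, -0.004, 2.902]
contact_force: [-0.5, 0.4, -3.0]
grip_width: 49.1
shift cm [ 0.03 -0.05  0.17] rv [ 0.03 -0.21  0.12] | at [ 597.4 -244.4  228.3] q [-0.51  0.55  1.08 -0.    1.51 -1.84]
[ 0.029 -0.021  0.009  0.005  0.004 -0.003]
```

View pics/w9.png

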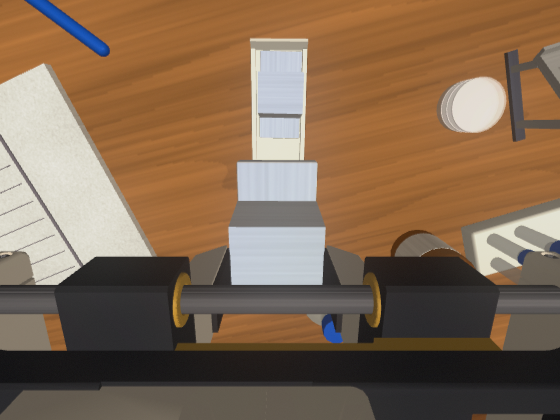

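View pics/w9b.png

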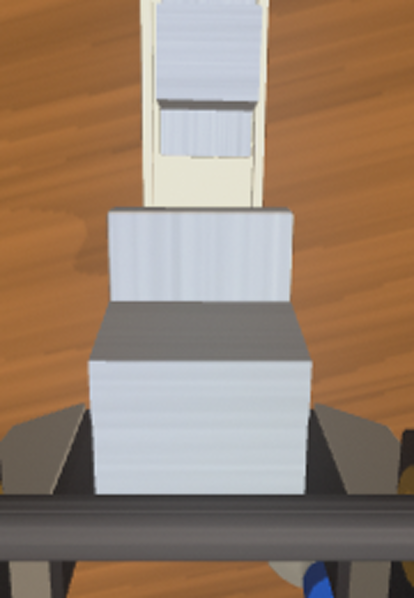

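Run:
```python
import cv2
im=cv2.imread("pics/w9.png")
cv2.imwrite("pics/w9c.png",cv2.resize(im[30:170,235:325],None,fx=4.2,fy=4.2,interpolation=cv2.INTER_CUBIC))
cv2.imwrite("pics/w9d.png",cv2.resize(im[150:290,205:345],None,fx=4.2,fy=4.2,interpolation=cv2.INTER_CUBIC))
```

```text
(no output)
```

View pics/w9c.png

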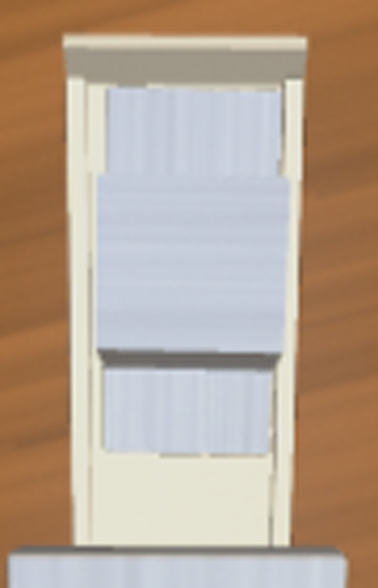

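View pics/w9d.png

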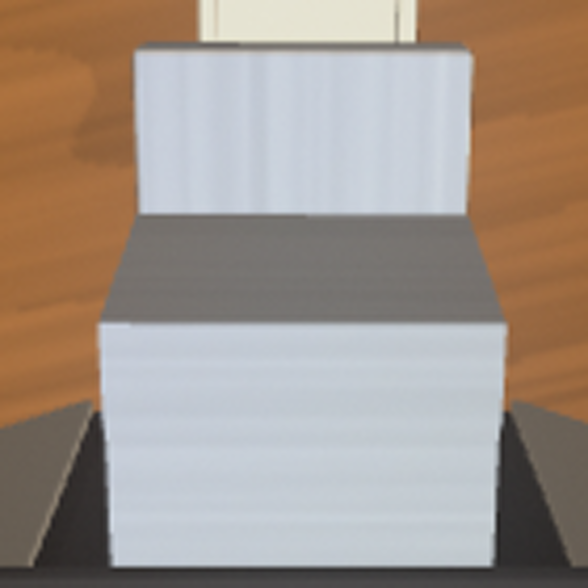

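Run:
```python
from h import *
W=dict(bot.calibration("wrist"));W["cam_to_world"]=np.load("w9cal.npy")
wc=lambda u,v:((u+.5)/4.2+235-.5,(v+.5)/4.2+30-.5); wb=lambda u,v:((u+.5)/4.2+205-.5,(v+.5)/4.2+150-.5)
ma=lambda q:(Ro.from_euler('z',q[2]).as_matrix(),np.array([q[0],q[1],10]))
obs=[(W,wc(104,452),(50,-25,6)),(W,wc(268,452),(50,25,6)),(W,wc(107,88),(-50,-25,6)),(W,wc(280,88),(-50,25,6)),(W,wc(97,177),(-21.5,-25,46)),(W,wc(290,178),(-21.5,25,46)),(W,wc(282,353),(21.5,25,46)),(W,wc(98,350),(21.5,-25,46))]
q,r=fit(obs,ma,[494,-218,-.24]);print("a",q.round(3),r.round(1).tolist())
for u,v,z in [(63,38,16),(308,38,16),(75,540,10),(290,540,10),(88,540,4),(270,540,4),(90,85,4),(286,85,4)]:
    print(u,v,back(W,wc(u,v),z).round(1))
mb=lambda q:(Ro.from_euler('z',q[2]).as_matrix(),np.array([q[0],q[1],q[3]]))
obs=[(W,wb(135,50),(-50,-25,6)),(W,wb(471,50),(-50,25,6)),(W,wb(139,214),(-25.5,-25,6)),(W,wb(466,214),(-25.5,25,6)),(W,wb(99,323),(-21.5,-25,46)),(W,wb(506,323),(-21.5,25,46))]
q,r=fit(obs,mb,[597,-245,-.24,220]);print("b",q.round(3),r.round(1).tolist())
o=bot.get_obs();R=Ro.from_euler('xyz',o["tcp_rot"]).as_matrix();print("b in tool",R.T@(np.array([q[0],q[1],q[3]])-o["tool_pos"]))
```

```text
a [ 4.95673e+02 -2.16083e+02 -2.53000e-01] [[-0.0, 0.4], [0.6, 1.0], [-0.8, -0.5], [0.6, 0.2], [-0.4, -0.7], [0.1, -0.2], [0.5, 0.1], [-0.6, 0.1]]
63 38 [ 426.7 -235.7   16. ]
308 38 [ 442.7 -169.9   16. ]
75 540 [ 561.1 -268.4   10. ]
290 540 [ 576.8 -203.6   10. ]
88 540 [ 562.6 -265.     4. ]
270 540 [ 576.1 -209.4    4. ]
90 85 [ 437.4 -231.6    4. ]
286 85 [ 450.7 -176.9    4. ]
b [ 5.96396e+02 -2.44211e+02 -2.38000e-01  2.21043e+02] [[-0.6, 0.3], [0.5, 0.3], [-0.2, -0.1], [0.3, -0.1], [0.2, -0.1], [-0.3, -0.1]]
b in tool [ 1.01194366 -0.89966359  7.7365675 ]
```

```bash
python3 - <<'E'
from h import *
T=bot.calibration("top");S=bot.calibration("scene")
print("reagent",back(T,(358,139),140),back(T,(350,158),0),back(S,(280,309),140), back(S,(281,335),0))
print("amber",back(T,(307,135),150),back(T,(304,157),0),back(S,(326,269),150))
E
python3 -m inch '[-0.14,0.36,-3,0,-0.2,0.1,-1, -0.14,0.36,-7,0,-0.2,0,-1, -0.14,0.36,-11,0,-0.2,0,-1, -0.14,0.36,-13.5,0,-0.2,0,-1, -0.14,0.36,-14,0,-0.2,0,-1]'
```

```text
reagent [ 737.53623714 -216.86464183  140.        ] [ 730.79541604 -219.26181508    0.        ] [ 748.21524294 -219.25633977  140.        ] [ 754.83311793 -221.47325039    0.        ]
amber [740.09269347 -75.46286939 150.        ] [728.94774111 -77.20397542   0.        ] [752.62877546 -81.91479783 150.        ]
time: 5.85
tool_pos: [594.3, -237.2, 85.3]
tcp_rot: [3.14, -0.006, 2.907]
contact_force: [-0.4, -0.2, -2.1]
grip_width: 49.3
```

Run:
```python
from h import *
bot.capture("wrist");bot.capture("wrist")
o=bot.get_obs();print(o["tool_pos"],o["tcp_rot"])
np.save("w10cal.npy",bot.calibration("wrist")["cam_to_world"])
im=bot.capture("wrist")[:,:,::-1]
cv2.imwrite("pics/w10.png",im)
cv2.imwrite("pics/w10c.png",cv2.resize(im[0:230,185:375],None,fx=2.6,fy=2.6,interpolation=cv2.INTER_CUBIC))
```

```text
[ 596.32660644 -238.8128503    88.7866248 ] [-3.14129929e+00 -4.42765843e-04  2.90620449e+00]
```

View pics/w10c.png

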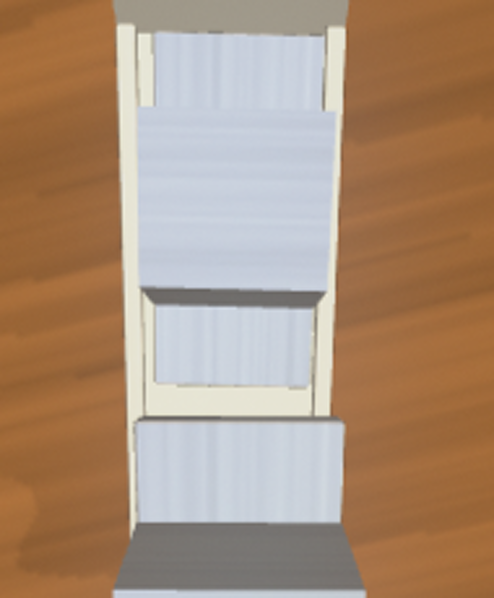

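```bash
cat > f10.py <<'E'
from h import *
W=dict(bot.calibration("wrist"));W["cam_to_world"]=np.load("w10cal.npy")
wc=lambda u,v:((u+.5)/2.6+185-.5,(v+.5)/2.6-.5)
ma=lambda q:(Ro.from_euler('z',q[2]).as_matrix(),np.array([q[0],q[1],10]))
obs=[(W,wc(153,384),(50,-25,6)),(W,wc(311,387),(50,25,6)),(W,wc(153,32),(-50,-25,6)),(W,wc(323,35),(-50,25,6)),(W,wc(136,107),(-21.5,-25,46)),(W,wc(336,111),(-21.5,25,46)),(W,wc(323,290),(21.5,25,46)),(W,wc(138,288),(21.5,-25,46))]
a,r=fit(obs,ma,[494,-218,-.24]);print("a",a.round(3),r.round(1).tolist())
mb=lambda q:(Ro.from_euler('z',q[2]).as_matrix(),np.array([q[0],q[1],q[3]]))
obs=[(W,wc(135,421),(-50,-25,6)),(W,wc(344,421),(-50,25,6)),(W,wc(139,522),(-25.5,-25,6)),(W,wc(341,522),(-25.5,25,6)),(W,wc(113,590),(-21.5,-25,46)),(W,wc(366,590),(-21.5,25,46))]
q,r=fit(obs,mb,[597,-245,-.24,80]);print("b",q.round(3),r.round(1).tolist())
o=bot.get_obs();R=Ro.from_euler('xyz',o["tcp_rot"]).as_matrix();print("b in tool",R.T@(np.array([q[0],q[1],q[3]])-o["tool_pos"]))
Ra=Ro.from_euler('z',-.239).as_matrix();d=q[[0,1,3]]-[a[0],a[1],10];print("b-a in tray axes",Ra.T@d)
for u,v,z in [(117,25,10),(345,28,10),(130,530,10),(332,400,10),(148,405,4),(313,405,4)]:
    print(u,v,(Ra.T@(back(W,wc(u,v),z)-[a[0],a[1],0])).round(1))
E
python3 f10.py
```

```text
a [ 4.95662e+02 -2.16205e+02 -2.55000e-01] [[0.3, 0.6], [-0.5, 0.7], [-0.9, -0.7], [0.8, -0.4], [-0.4, -0.3], [-0.1, -0.1], [1.6, 0.7], [-0.2, 0.0]]
b [ 5.95253e+02 -2.38530e+02 -2.35000e-01  8.15730e+01] [[-0.4, 0.1], [0.5, 0.1], [-0.5, -0.1], [0.2, -0.1], [0.5, -0.0], [-0.3, -0.0]]
b in tool [2.08601064 0.51792023 8.61225985]
b-a in tray axes [102.04460458   1.88628056  71.57339949]
117 25 [-53.4 -34.5  10. ]
345 28 [-52.9  32.1  10. ]
130 530 [ 99.  -35.9  10. ]
332 400 [54.5 32.1 10. ]
148 405 [ 57.  -29.2   4. ]
313 405 [56.8 26.5  4. ]
```

```bash
python3 -m inch '[-0.05,-0.22,-1,0,0,0,-1, -0.05,-0.22,-3.5,0,0,0,-1, -0.05,-0.22,-5.5,0,0,0,-1, -0.05,-0.22,-6.3,0,0,0,-1, -0.05,-0.22,-6.3,0,0,0,-1]';  python3 - <<'E'
from h import *
bot.capture("wrist");bot.capture("wrist")
o=bot.get_obs();print(o["tool_pos"],o["tcp_rot"],o["contact_force"])
np.save("w11cal.npy",bot.calibration("wrist")["cam_to_world"])
im=bot.capture("wrist")[:,:,::-1]
cv2.imwrite("pics/w11c.png",cv2.resize(im[0:230,185:375],None,fx=2.6,fy=2.6,interpolation=cv2.INTER_CUBIC))
E
```

```text
time: 6.5
tool_pos: [596.4, -241.7, 26.8]
tcp_rot: [-3.141, 0.001, 2.906]
contact_force: [0.4, -0.7, -1.2]
grip_width: 50.0
[ 597.4721843  -242.21454838   28.47900535] [-3.13992034  0.00437366  2.90589602] [ 0.31370625  0.00521039 -1.94772627]
```

View pics/w11c.png

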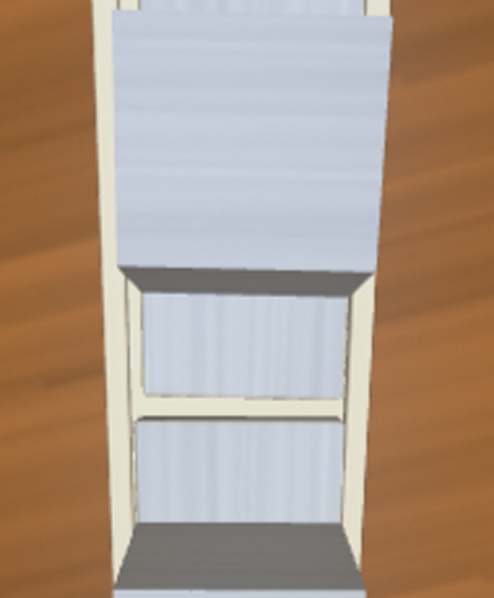

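```bash
python3 -m inch '[0,0,-0.4,0,-0.2,0,-1, 0,0,-0.7,0,-0.2,0,-1, 0,0,-0.9,0,-0.2,0,-1, 0,0,-1.0,0,-0.2,0,-1, 0,0,-1.0,0,-0.2,0,-1]';  python3 - <<'E'
from h import *
bot.capture("wrist");bot.capture("wrist")
o=bot.get_obs();print(o["tool_pos"],o["tcp_rot"],o["contact_force"])
im=bot.capture("wrist")[:,:,::-1]
cv2.imwrite("pics/w12c.png",cv2.resize(im[0:230,185:375],None,fx=2.6,fy=2.6,interpolation=cv2.INTER_CUBIC))
E
```

```text
time: 7.15
tool_pos: [597.5, -242.2, 18.5]
tcp_rot: [-3.141, 0.008, 2.906]
contact_force: [-0.2, 0.9, -2.4]
grip_width: 49.7
[ 597.67016106 -242.28602716   18.71466059] [-3.14061085  0.0083314   2.90593069] [ 0.54083653 -0.05042274 -2.36242351]
```

View pics/w12c.png

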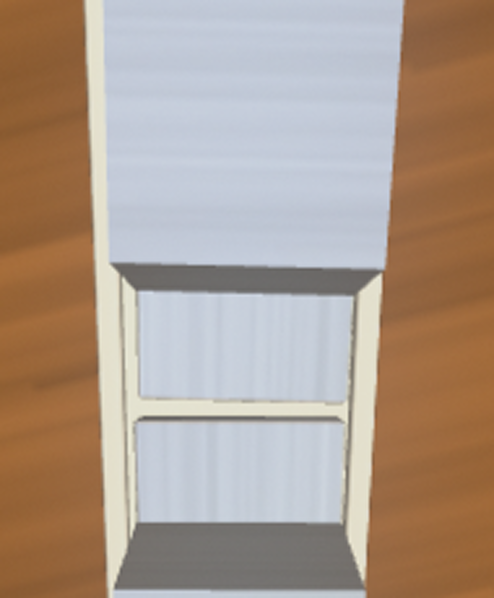

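```bash
python3 -m inch '[-0.15,0.04,0,0,0.4,0,-1, -0.15,0.04,-0.08,0,0.45,0,-1, -0.15,0.04,-0.12,0,0.45,0,-1, -0.15,0.04,-0.16,0,0.45,0,-1, -0.15,0.04,-0.16,0,0.45,0,-1]';  python3 - <<'E'
from h import *
bot.capture("wrist");bot.capture("wrist")
o=bot.get_obs();print(o["tool_pos"],o["tcp_rot"],o["contact_force"])
E
```

```text
time: 7.8
tool_pos: [596.1, -241.9, 17.1]
tcp_rot: [-3.139, 0.001, 2.906]
contact_force: [0.2, -0.6, -2.6]
grip_width: 49.3
[ 596.19040184 -241.89923009   17.18153926] [-3.13875512e+00  7.92459375e-04  2.90597356e+00] [ 8.07087470e-04  1.76461288e-02 -2.47999506e+00]
```

```bash
python3 -m inch '[0,0,-0.06,0,0,0,-1, 0,0,-0.12,0,0,0,-1, 0,0,-0.18,0,0,0,-1, 0,0,-0.24,0,0,0,-1, 0,0,-0.24,0,0,0,-1]';  python3 - <<'E'
from h import *
bot.capture("wrist");bot.capture("wrist")
o=bot.get_obs();print(o["tool_pos"],o["tcp_rot"],o["contact_force"])
E
```

```text
time: 8.4
tool_pos: [596.3, -241.9, 14.8]
tcp_rot: [-3.139, 0.001, 2.906]
contact_force: [-0.1, -0.4, -2.3]
grip_width: 49.4
[ 596.24182475 -241.92480258   14.82424185] [-3.13875223e+00  9.01988434e-04  2.90589835e+00] [-0.52374399 -0.35700385 -2.35860817]
```

Run:
```python
from h import *
np.save("w10cal.npy",bot.calibration("wrist")["cam_to_world"])
im=bot.capture("wrist")[:,:,::-1]
cv2.imwrite("pics/w13.png",im)
cv2.imwrite("pics/w13c.png",cv2.resize(im[90:290,185:375],None,fx=3,fy=3,interpolation=cv2.INTER_CUBIC))
```

```text
(no output)
```

View pics/w13c.png

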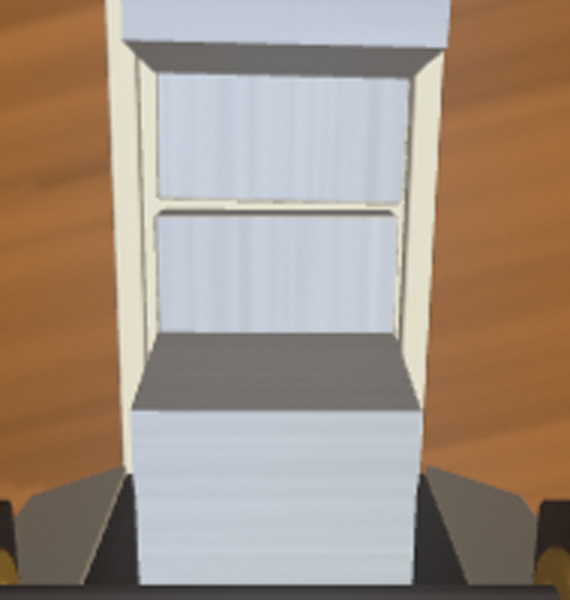

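```bash
python3 -m inch '[0,0,-0.03,0,0,0,-1, 0,0,-0.06,0,0,0,-1, 0,0,-0.09,0,0,0,-1, 0,0,-0.12,0,0,0,-1, 0,0,-0.12,0,0,0,-1]';  python3 - <<'E'
from h import *
bot.capture("wrist");bot.capture("wrist")
o=bot.get_obs();print(o["tool_pos"],o["tcp_rot"],o["contact_force"])
E
```

```text
time: 9.05
tool_pos: [596.4, -242.1, 14.6]
tcp_rot: [-3.138, 0.002, 2.906]
contact_force: [-1.2, 0.6, 5.5]
grip_width: 49.6
[ 596.40197773 -242.02398955   14.58101298] [-3.13855518e+00  1.65606649e-03  2.90588625e+00] [-1.82659219 -0.22971929  5.39671566]
```

```bash
python3 -m inch '[0,0,0,0,0,0,0.6, 0,0,0,0,0,0,0.6, 0,0,0,0,0,0,0.6, 0,0,0,0,0,0,0.6, 0,0,0.5,0,0,0,0.6]';  python3 - <<'E'
from h import *
im=bot.capture("wrist")[:,:,::-1]
o=bot.get_obs();print(o["tool_pos"],o["contact_force"],o["grip_width"])
cv2.imwrite("pics/w14.png",im)
E
```

```text
time: 9.65
tool_pos: [595.9, -241.7, 18.9]
tcp_rot: [-3.139, -0.0, 2.906]
contact_force: [-0.9, 0.1, -0.0]
grip_width: 72.8
[ 596.63984757 -242.15434301   20.31689127] [ 1.26743327 -0.22095438  1.19657344] 73.75171712942347
```

View pics/w14.png

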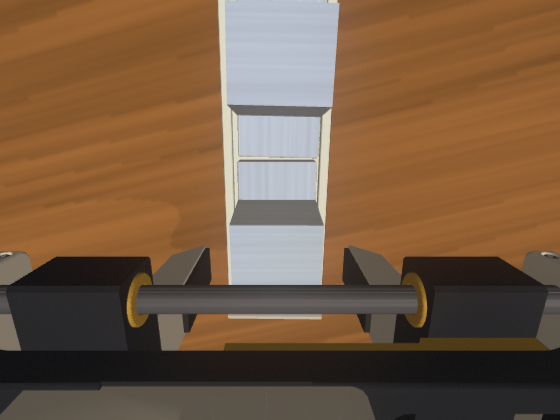

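```bash
python3 -m inch '[0,0,4,0,0,0,1, 0,0,9,0,0,0,1, 0.5,0,14,0,0,0,1, 1,0,19,0,0,0,1, 1,0,21,0,0,0,1]';  python3 - <<'E'
from h import *
bot.capture("wrist");bot.capture("wrist");bot.capture("wrist")
np.save("w15cal.npy",bot.calibration("wrist")["cam_to_world"])
im=bot.capture("wrist")[:,:,::-1]
o=bot.get_obs();print(o["tool_pos"],o["contact_force"],o["grip_width"],o["dq"].round(3))
cv2.imwrite("pics/w15.png",im)
cv2.imwrite("pics/w15c.png",cv2.resize(im[20:260,225:335],None,fx=3.3,fy=2.5,interpolation=cv2.INTER_CUBIC))
E
```

```text
time: 10.2
tool_pos: [608.6, -242.9, 236.9]
tcp_rot: [-3.136, 0.011, 2.906]
contact_force: [-0.3, 0.4, -0.4]
grip_width: 92.0
[ 606.41833595 -242.0280411   229.97870275] [-0.33089884 -0.55825932 -1.41600345] 91.67061725144976 [-0.002  0.028  0.037  0.    -0.006  0.001]
```

View pics/w15c.png

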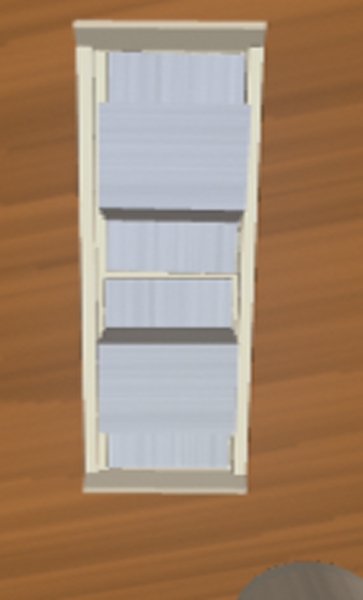

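```bash
cat > f15.py <<'E'
from h import *
W=dict(bot.calibration("wrist"));W["cam_to_world"]=np.load("w15cal.npy")
wc=lambda u,v:((u+.5)/3.3+225-.5,(v+.5)/2.5+20-.5)
m=lambda q:(Ro.from_euler('z',q[2]).as_matrix(),np.array([q[0],q[1],10]))
def blk(l): return [(W,wc(u,v),p) for (u,v),p in l]
A=blk([((106,52),(-50,-25,6)),((245,54),(-50,25,6)),((98,103),(-21.5,-25,46)),((252,103),(-21.5,25,46)),((98,209),(21.5,-25,46)),((243,211),(21.5,25,46)),((105,271),(50,-25,6)),((238,273),(50,25,6))])
Bk=blk([((105,279),(-50,-25,6)),((233,279),(-50,25,6)),((98,343),(-21.5,-25,46)),((239,343),(-21.5,25,46)),((98,430),(21.5,-25,46)),((235,432),(21.5,25,46)),((107,468),(50,-25,6)),((230,468),(50,25,6))])
Tr=[(W,wc(u,v),p) for (u,v),p in [((73,22),(-115,-34,6)),((267,22),(-115,34,6)),((84,492),(115,-34,6)),((246,492),(115,34,6))]]
a,r=fit(A,m,[494,-218,-.24]);print("a",a.round(3),r.round(1).tolist())
b,r=fit(Bk,m,[595,-241,-.24]);print("b",b.round(3),r.round(1).tolist())
t,r=fit(Tr,m,[546,-231,-.24]);print("t",t.round(3),r.round(1).tolist())
R=m(t)[0]
for q in(a,b): print("in tray",R.T@np.array([q[0]-t[0],q[1]-t[1],0]),q[2]-t[2])
mid=(a+b)/2;print("mid",mid)
E
python3 f15.py
```

```text
a [ 4.95817e+02 -2.16099e+02 -2.52000e-01] [[-0.3, -0.3], [0.4, -0.4], [-0.2, -0.2], [-0.3, 0.6], [-0.1, -0.2], [0.9, -0.2], [0.2, 0.5], [-0.4, 0.4]]
b [ 5.94489e+02 -2.41682e+02 -2.40000e-01] [[-0.4, -0.9], [0.4, -0.7], [-0.2, -0.1], [-0.1, 0.2], [0.3, 1.1], [0.3, 0.6], [0.0, -0.2], [-0.3, 0.0]]
t [ 5.45784e+02 -2.30424e+02 -2.44000e-01] [[-0.0, -0.8], [-0.1, -0.3], [-0.3, 0.7], [0.4, 1.2]]
in tray [-51.94750311   1.81022183   0.        ] -0.007201731190521643
in tray [49.98262702  0.86018542  0.        ] 0.004078592901680805
mid [ 5.45153361e+02 -2.28890512e+02 -2.45937100e-01]
```

```bash
cat > kin.py <<'E'
from h import *
def fk(q,k):
    a1,d1,L2,a3,L3,L6=k
    e=lambda ax,t:Ro.from_euler(ax,t).as_matrix()
    R=e('z',q[0]);p=R@np.array([a1,0,d1]);R=R@e('y',q[1]);p=p+R@np.array([0,0,L2]);R=R@e('y',q[2]);p=p+R@np.array([a3,0,L3]);R=R@e('z',q[3])@e('y',q[4]);p=p+R@np.array([0,0,L6]);R=R@e('z',q[5]);return R,p
D=[([1.042,.3427,1.525,0,1.2754,-.146],(195.8,486.6,190.4)),([.574,.245,1.458,-.001,1.438,-1.036],(372.7,331.7,263.9)),([.23,.51,1.23,0,1.40,-1.37],(581.4,216.1,198.3)),([.53,.21,1.98,-.57,.49,-.65],(490.3,269.4,161.7)),([.48,.41,1.97,-.89,.30,-.36],(548.2,276.7,88.4)),([.49,.35,1.98,-.78,.35,-.46],(531.6,277,112.6)),([-.51,.55,1.08,0,1.51,-1.84],(597.4,-244.4,228.3)),([.13,.31,1.46,-.03,1.21,-1.27],(558.4,139.9,233.2))]
s=least_squares(lambda k:np.concatenate([fk(q,k)[1]-p for q,p in D]),[50,400,400,0,400,250]);K=s.x
lo=np.array([-2.53,-.77,.04,-1,.28,-3.11]);hi=np.array([2.53,2.02,2.7,4.14,2.66,3.11])
R0=Ro.from_euler('xyz',[-3.14004896e+00,0,2.7588]).as_matrix()
Roff=fk(D[0][0],K)[0].T@R0
def ik(P,R,q0):
    f=lambda q:np.concatenate([(fk(q,K)[1]-P)/1.,100*Ro.from_matrix((fk(q,K)[0]@Roff).T@R).as_rotvec()])
    s=least_squares(f,np.clip(q0,lo+.01,hi-.01),bounds=(lo,hi));return s.x,np.abs(f(s.x)).max()
if __name__=="__main__":
    print(K.round(1),np.abs(s.fun).max())
    print(Ro.from_matrix(Roff).as_rotvec())
    for tilt in (35,30,25,20,15,10):
        xr=rackR(yaw)[:,0]; h=np.array([np.cos(yaw),np.sin(yaw),0])
        zt=np.sin(np.radians(tilt))*h-np.cos(np.radians(tilt))*np.array([0,0,1])
        R=toolR(zt,YR)
        G=C-8*ZB; P=G+18.8*zt
        for Q in(P,P-80*zt):
            q,e=ik(Q,R,np.array([.23,.51,1.6,-.3,1.,-1.]));print(tilt,Q.round(1),q.round(2),round(e,2))
E
python3 kin.py
```

```text
[ 163.5 -167.9  456.1 -104.1  217.7   92.5] 84.33742729144785
[ 2.13377978e-04 -1.31092862e-04  1.57079282e+00]
35 [573.7 148.   58.2] [ 0.29  0.39  2.11 -1.    0.28 -0.38] 12.41
35 [527.9 145.1 123.8] [ 0.29  0.23  2.1  -0.55  0.28 -0.84] 2.35
30 [572.4 147.9  57.4] [ 0.28  0.4   2.09 -0.6   0.28 -0.79] 7.96
30 [532.4 145.4 126.6] [ 0.29  0.25  2.05 -0.33  0.35 -1.06] 0.0
25 [570.9 147.8  56.6] [ 0.27  0.4   2.09 -0.36  0.28 -1.03] 3.48
25 [537.2 145.7 129.1] [ 0.28  0.27  2.   -0.21  0.46 -1.19] 0.0
20 [569.4 147.7  56. ] [ 0.26  0.4   2.08 -0.22  0.32 -1.17] 0.0
20 [542.1 146.  131.2] [ 0.27  0.29  1.94 -0.13  0.57 -1.26] 0.0
15 [567.8 147.6  55.5] [ 0.26  0.41  2.06 -0.13  0.42 -1.26] 0.0
15 [547.2 146.3 132.8] [ 0.27  0.32  1.88 -0.08  0.69 -1.3 ] 0.0
10 [566.2 147.5  55.1] [ 0.26  0.42  2.03 -0.07  0.52 -1.32] 0.0
10 [552.4 146.6 133.9] [ 0.27  0.34  1.82 -0.05  0.8  -1.34] 0.0
```

```bash
sed -i 's/a1,d1,L2,a3,L3,L6=k/a1,d1,L2,a3,L3,L6,w=k/; s/R@np.array(\[a1,0,d1\])/R@np.array([a1,w,d1])/; s/\[50,400,400,0,400,250\]/[50,400,400,0,400,250,77]/' kin.py; python3 kin.py
```

```text
[ -1.9 217.6 511.6  47.3 379.2 354.6  76.7] 3.3061322552167667
[ 2.13377978e-04 -1.31092862e-04  1.57079282e+00]
35 [573.7 148.   58.2] [ 0.21  0.43  1.98 -0.51  0.28 -0.94] 10.96
35 [527.9 145.1 123.8] [ 0.18  0.22  2.09 -0.3   0.28 -1.18] 4.77
30 [572.4 147.9  57.4] [ 0.16  0.42  1.98 -0.21  0.28 -1.28] 5.04
30 [532.4 145.4 126.6] [ 0.16  0.23  2.05 -0.14  0.35 -1.35] 0.0
25 [570.9 147.8  56.6] [ 0.14  0.42  1.95 -0.11  0.33 -1.4 ] 0.0
25 [537.2 145.7 129.1] [ 0.15  0.25  1.95 -0.08  0.5  -1.42] 0.0
20 [569.4 147.7  56. ] [ 0.14  0.44  1.87 -0.06  0.48 -1.45] 0.0
20 [542.1 146.  131.2] [ 0.14  0.29  1.85 -0.05  0.65 -1.46] 0.0
15 [567.8 147.6  55.5] [ 0.13  0.47  1.79 -0.03  0.62 -1.47] 0.0
15 [547.2 146.3 132.8] [ 0.14  0.33  1.75 -0.03  0.8  -1.48] 0.0
10 [566.2 147.5  55.1] [ 0.13  0.5   1.71 -0.02  0.76 -1.49] 0.0
10 [552.4 146.6 133.9] [ 0.13  0.38  1.65 -0.02  0.94 -1.49] 0.0
```

```bash
cat > c.py <<'E'
from kin import *
h=np.array([np.cos(yaw),np.sin(yaw),0]);t=np.radians(20)
zt=np.sin(t)*h-np.cos(t)*np.array([0,0,1]);RC=toolR(zt,YR)
PC=C-8*ZB+18.8*zt
if __name__=="__main__":
    delta(PC-110*zt,RC); delta(PC,RC); print(zt)
    # placing: tool tilt -15 about tray y
    th=trayR();tt=np.radians(-15);hx=np.array([np.cos(ty),np.sin(ty),0])
    z2=np.sin(tt)*hx-np.cos(tt)*np.array([0,0,1])
    R2=toolR(z2,(-np.sin(ty),np.cos(ty),0))
    G=np.array([545.2,-228.9,62-8.]);P=G+18.8*z2
    for Q in(P,P+[0,0,150]):
        q,e=ik(Q,R2,np.array([-.5,.6,1.3,0,1.5,-1.8]));print(Q.round(1),q.round(2),round(e,2))
E
python3 c.py
```

```text
shift cm [-7.46 38.74 -7.06] rv [ -1.55 -19.9   16.91] | at [ 606.4 -242.   230. ] q [-0.5   0.57  1.06 -0.    1.51 -1.83]
shift cm [ -3.7   38.97 -17.4 ] rv [ -1.55 -19.9   16.91] | at [ 606.4 -242.   230. ] q [-0.5   0.57  1.06 -0.    1.51 -1.83]
[ 0.34136299  0.02119167 -0.93969262]
[ 540.5 -227.8   35.8] [-0.49  0.77  1.26 -0.07  1.37 -1.8 ] 0.0
[ 540.5 -227.8  185.8] [-0.49  0.64  1.07 -0.07  1.69 -1.82] 0.0
```

```bash
python3 -m inch '[-1.5,5,0,-0.3,-3,3,0.5, -3,10,0,-0.6,-6,6,0.5, -4,15,0,-0.9,-9,9,0.5, -5,20,0,-1.2,-12,12,0.5, -6,25,0,-1.4,-15,15,0.5]'
python3 - <<'E'
from c import *
delta(PC-110*zt,RC)
E
```

```text
time: 10.9
tool_pos: [545.9, 2.5, 227.8]
tcp_rot: [3.141, 0.263, -3.113]
contact_force: [0.9, 1.4, -1.1]
grip_width: 68.7
shift cm [-1.4  14.29 -6.84] rv [ 0.18 -4.95  1.9 ] | at [545.9   2.5 227.8] q [-0.17  0.19  1.66  0.06  1.03 -1.79]
```

```bash
python3 -m inch '[-0.5,5,-0.5,0,-2,1,0.5, -1,10,-2,0.1,-4,1.9,0.5, -1.4,14,-5,0.18,-4.95,1.9,0.5, -1.4,14.29,-6.8,0.18,-4.95,1.9,0.5, -1.4,14.29,-6.84,0.18,-4.95,1.9,0.5]'
python3 - <<'E'
from c import *
bot.capture("wrist");bot.capture("wrist")
delta(PC-110*zt,RC);delta(PC,RC)
np.save("w16cal.npy",bot.calibration("wrist")["cam_to_world"])
im=bot.capture("wrist")[:,:,::-1]
cv2.imwrite("pics/w16.png",im)
cv2.imwrite("pics/w16c.png",cv2.resize(im[110:290,190:370],None,fx=3.3,fy=3.3,interpolation=cv2.INTER_CUBIC))
E
```

```text
time: 11.4
tool_pos: [527.9, 146.6, 154.4]
tcp_rot: [-3.141, 0.339, -3.076]
contact_force: [1.1, 0.5, 0.1]
grip_width: 68.7
shift cm [0.06 0.03 0.1 ] rv [ 0.04 -0.15 -0.02] | at [531.3 145.1 158.3] q [ 0.15  0.23  1.84 -0.04  0.72 -1.46]
shift cm [  3.81   0.26 -10.24] rv [ 0.04 -0.15 -0.02] | at [531.3 145.1 158.3] q [ 0.15  0.23  1.84 -0.04  0.72 -1.46]
```

View pics/w16.png

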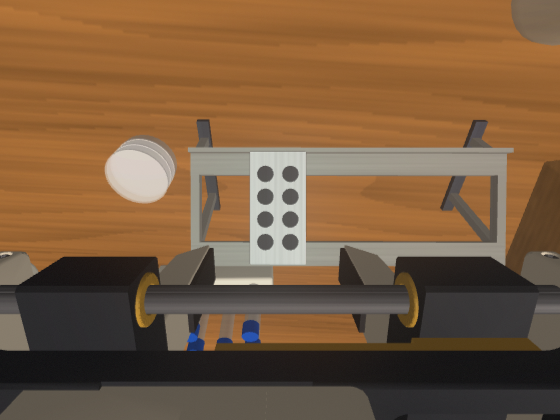

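View pics/w16c.png

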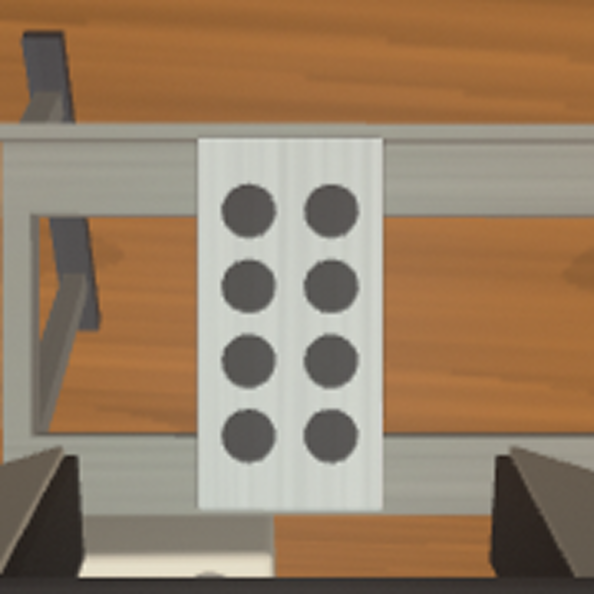

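Run:
```python
from c import *
W=dict(bot.calibration("wrist"));W["cam_to_world"]=np.load("w16cal.npy")
wc=lambda u,v:((u+.5)/3.3+190-.5,(v+.5)/3.3+110-.5)
mod=lambda p:(rackR(p[2]),np.array([p[0],p[1],p[3]]))
obs=[(W,wc(198,138),(-50,-25,6)),(W,wc(382,138),(-50,25,6)),(W,wc(383,511),(50,25,6)),(W,wc(198,511),(50,-25,6))]
p,r=fit(obs,mod,[558,147,.03,80]);print("c",p.round(3),r.round(1).tolist())
```

```text
c [5.58578e+02 1.47403e+02 6.50000e-02 8.22930e+01] [[-0.4, 0.2], [0.4, 0.1], [0.1, -0.1], [-0.1, -0.1]]
```

```bash
python3 -m inch '[0.9,0.1,-2.3,0,0,0,0.5, 1.8,0.15,-4.8,0,0,0,0.5, 2.7,0.2,-7.3,0,-0.1,0,0.5, 3.5,0.25,-9.4,0,-0.1,0,0.5, 3.8,0.28,-9.9,0,-0.1,0,0.5]'
python3 - <<'E'
from c import *
bot.capture("wrist");bot.capture("wrist")
delta(PC+[0,0,2.8],RC); print(bot.get_obs()["contact_force"])
cv2.imwrite("pics/w17.png",bot.capture("wrist")[:,:,::-1])
E
```

```text
time: 12.05
tool_pos: [570.5, 145.9, 59.1]
tcp_rot: [-3.141, 0.348, -3.082]
contact_force: [-0.3, -0.9, -0.4]
grip_width: 68.6
shift cm [-0.15  0.12 -0.18] rv [0.02 0.07 0.14] | at [570.9 146.5  60.6] q [ 0.14  0.44  1.87 -0.06  0.49 -1.45]
[ 0.78062293 -0.63987827  0.34238025]
```

View pics/w17.png

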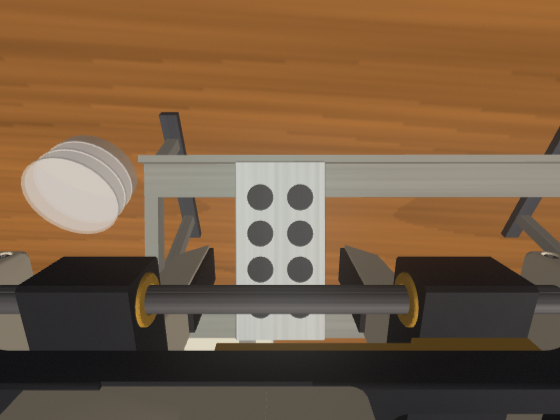

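```bash
python3 -m inch '[0,0,0,0,0,0,-1, 0,0,0,0,0,0,-1, 0,0,0,0,0,0,-1, 0,0,0,0,0,0,-1, 0,0,0,0,0,0,-1]'
python3 - <<'E'
from c import *
o=bot.get_obs();print(o["tool_pos"],o["tcp_rot"],o["contact_force"],o["grip_width"])
E
python3 -m inch '[-0.4,0,1,0,0,0,-1, -1.2,0,3,0,0,0,-1, -2,0,6,0,0,0,-1, -3,0,10,0,0,0,-1, -3.5,0,12,0,0,0,-1]'
python3 - <<'E'
from c import *
bot.capture("wrist");bot.capture("wrist")
o=bot.get_obs();print(o["tool_pos"],o["tcp_rot"],o["contact_force"],o["grip_width"])
np.save("w18cal.npy",bot.calibration("wrist")["cam_to_world"])
im=bot.capture("wrist")[:,:,::-1]
cv2.imwrite("pics/w18.png",im)
E
```

```text
time: 12.7
tool_pos: [570.9, 147.0, 62.3]
tcp_rot: [-3.141, 0.352, -3.081]
contact_force: [-6.2, -0.9, 6.7]
grip_width: 33.5
[570.87839904 147.02469312  62.32694769] [-3.14123404  0.35227942 -3.08100533] [-6.23596117 -0.94462814  6.73749833] 33.462419168949936
time: 13.2
tool_pos: [536.2, 147.3, 186.3]
tcp_rot: [3.142, 0.357, -3.081]
contact_force: [0.9, -0.4, 0.2]
grip_width: 0.9
[537.12342301 147.45355167 186.75964422] [ 3.14131818  0.3596089  -3.08078815] [ 0.51192953 -0.69172951 -0.06741386] 0.7028157565239005
```

View pics/w18.png

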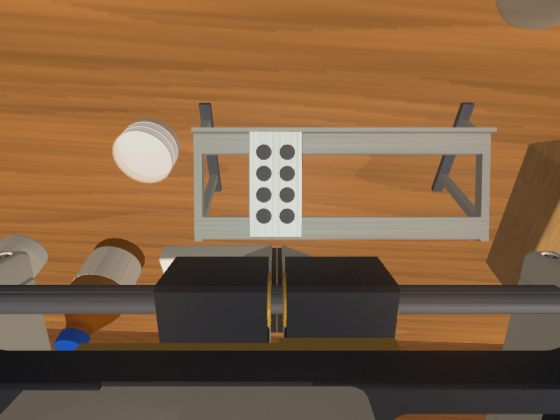

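Run:
```python
from c import *
im=cv2.imread("pics/w18.png")
cv2.imwrite("pics/w18c.png",cv2.resize(im[100:260,180:320],None,fx=3.7,fy=3.7,interpolation=cv2.INTER_CUBIC))
im=bot.capture("scene")[:,:,::-1]
cv2.imwrite("pics/s18.png",cv2.resize(im[100:240,270:420],None,fx=4.2,fy=4.2,interpolation=cv2.INTER_CUBIC))
```

```text
(no output)
```

View pics/w18c.png

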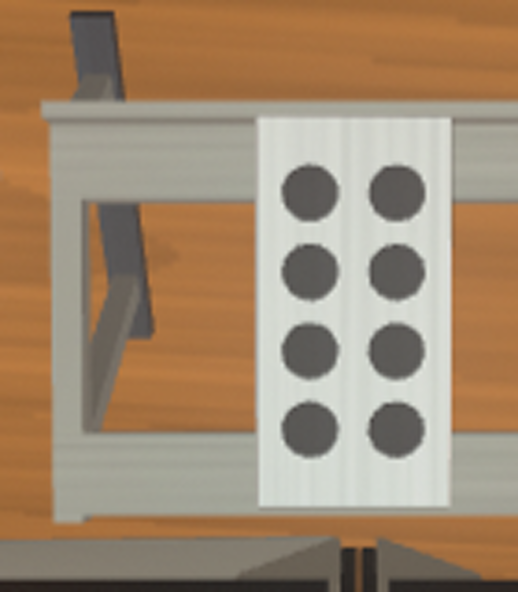

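View pics/s18.png

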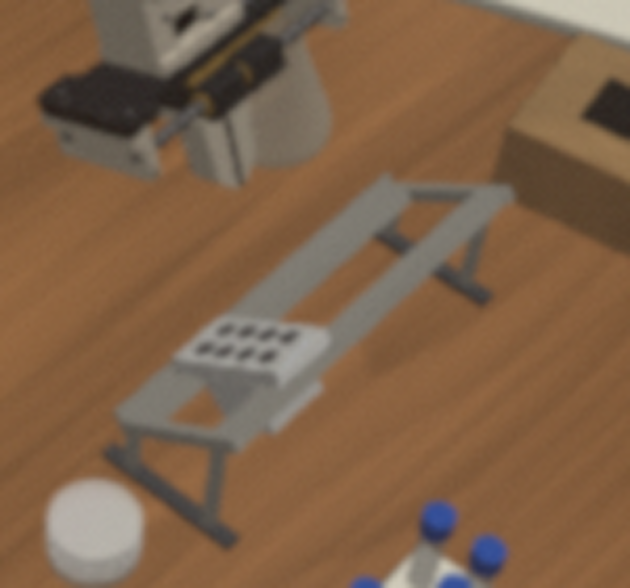

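```bash
python3 -m inch '[0,0,0,0,0,0,0.5, 0,0,0,0,0,0,0.5, 0,0,0,0,0,0,0.5, 0,0,0,0,0,0,0.5, 0,0,-1,0,0,0,0.5]'; python3 -m inch '[0,0,-1,0,0,0,0.5, 0,0,-1,0,0,0,0.5, 0,0,-1,0,0,0,0.5, 0,0,-1,0,0,0,0.5, 0,0,-1,0,0,0,0.5]'
python3 - <<'E'
from c import *
delta(PC+[0,0,2.8],RC)
E
```

```text
time: 13.9
tool_pos: [536.5, 147.1, 173.3]
tcp_rot: [-3.142, 0.355, -3.081]
contact_force: [-0.8, -0.0, -0.6]
grip_width: 36.1
time: 14.4
tool_pos: [536.8, 147.2, 163.7]
tcp_rot: [-3.142, 0.356, -3.081]
contact_force: [-0.5, 0.1, -0.6]
grip_width: 68.1
shift cm [  3.26   0.05 -10.49] rv [-0.02  0.4   0.08] | at [536.8 147.2 163.7] q [ 0.15  0.23  1.83 -0.05  0.73 -1.45]
```

```bash
python3 -m inch '[0,0.05,-2.3,0,0.4,0,0.5, 1,0.05,-4.8,0,0.4,0,0.5, 2.2,0.05,-7.3,0,0.4,0,0.5, 3.1,0.05,-9.8,0,0.4,0,0.5, 3.2,0.05,-10.4,0,0.4,0,0.5]'
python3 - <<'E'
from c import *
bot.capture("wrist");bot.capture("wrist")
delta(PC+[0,0,2.8],RC); print(bot.get_obs()["contact_force"])
im=bot.capture("scene")[:,:,::-1]
cv2.imwrite("pics/s19.png",cv2.resize(im[100:240,270:420],None,fx=4.2,fy=4.2,interpolation=cv2.INTER_CUBIC))
E
```

```text
time: 14.9
tool_pos: [568.1, 147.4, 57.3]
tcp_rot: [3.141, 0.346, -3.081]
contact_force: [-0.4, 0.1, -0.9]
grip_width: 69.2
shift cm [ 0.12  0.01 -0.02] rv [-0.   -0.11  0.09] | at [568.2 147.6  59. ] q [ 0.14  0.44  1.87 -0.06  0.49 -1.45]
[ 0.14627162  0.19505772 -0.54104004]
```

View pics/s19.png

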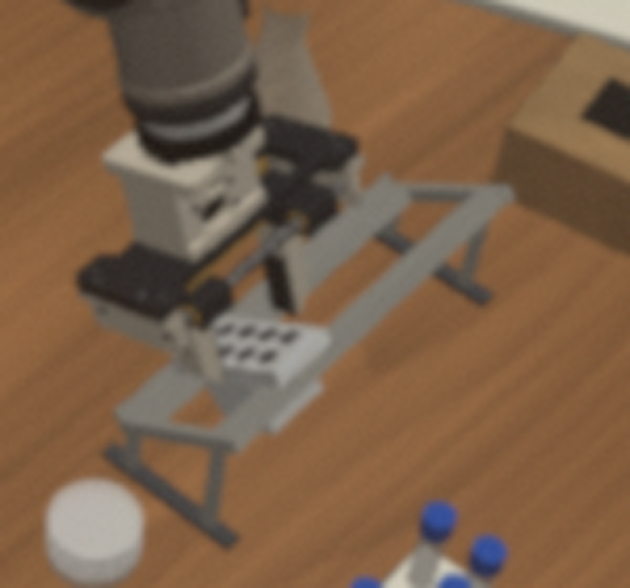

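Run:
```python
from h import *
S=bot.calibration("scene")
o=bot.get_obs();R=Ro.from_euler('xyz',o["tcp_rot"]).as_matrix();p=o["tool_pos"]
def cr(P): return ((proj(S,P)-[270,100])*4.2).round()
for s in(-1,1):
  for x in(-9.5,9.5): print(s,x,"tip",cr(p+R@[x,-s*0+s*34.5,0]),"18.8 back",cr(p+R@[x,s*34.5,-18.8]))
Cc=np.array([558.5,147.3,83]);Rk=rackR(.064)
for l in[(-50,-25,6),(-50,25,6),(50,25,6),(50,-25,6),(25,-25,-6),(21.5,-25,-46),(-21.5,-25,-46)]: print(l,cr(Cc+Rk@l))
```

```text
-1 -9.5 tip [237. 413.] 18.8 back [232. 391.]
-1 9.5 tip [215. 403.] 18.8 back [210. 382.]
1 -9.5 tip [304. 351.] 18.8 back [300. 329.]
1 9.5 tip [282. 343.] 18.8 back [277. 321.]
(-50, -25, 6) [172. 355.]
(-50, 25, 6) [221. 312.]
(50, 25, 6) [328. 323.]
(50, -25, 6) [278. 369.]
(25, -25, -6) [257. 381.]
(21.5, -25, -46) [276. 430.]
(-21.5, -25, -46) [231. 423.]
```

```bash
python3 - <<'E'
from c import *
o=bot.get_obs();R=Ro.from_euler('xyz',o["tcp_rot"]).as_matrix()
for d in(13,18): print(ik(o["tool_pos"]+d*R[:,2],R,o["joint_positions"]))
E
python3 -m inch '[0.15,0,-0.4,0,0,0,0.5, 0.3,0.02,-0.8,0,0,0,0.5, 0.44,0.03,-1.22,0,0,0,0.5, 0.44,0.03,-1.22,0,0,0,0.5, 0.44,0.03,-1.22,0,0,0,0.5]'
python3 - <<'E'
from c import *
delta(PC+[0,0,2.8],RC); print(bot.get_obs()["contact_force"])
im=bot.capture("scene")[:,:,::-1]
cv2.imwrite("pics/s20.png",cv2.resize(im[140:220,290:370],None,fx=7,fy=7,interpolation=cv2.INTER_CUBIC))
cv2.imwrite("pics/w20.png",bot.capture("wrist")[:,:,::-1])
E
```

```text
(array([ 0.13861487,  0.45881626,  1.87070445, -0.05855221,  0.46483134,
       -1.44493236]), np.float64(3.661321415024931e-11))
(array([ 0.13833446,  0.46891059,  1.87051224, -0.05951748,  0.45493452,
       -1.44407161]), np.float64(1.1368683772161603e-13))
time: 15.55
tool_pos: [573.1, 148.0, 47.9]
tcp_rot: [3.141, 0.349, -3.081]
contact_force: [-0.2, -0.1, 0.2]
grip_width: 69.0
shift cm [-0.37 -0.04  1.09] rv [-0.02 -0.01  0.08] | at [573.1 148.   47.9] q [ 0.14  0.46  1.87 -0.06  0.46 -1.44]
[-0.22583417 -0.13621544  0.20413669]
```

View pics/s20.png

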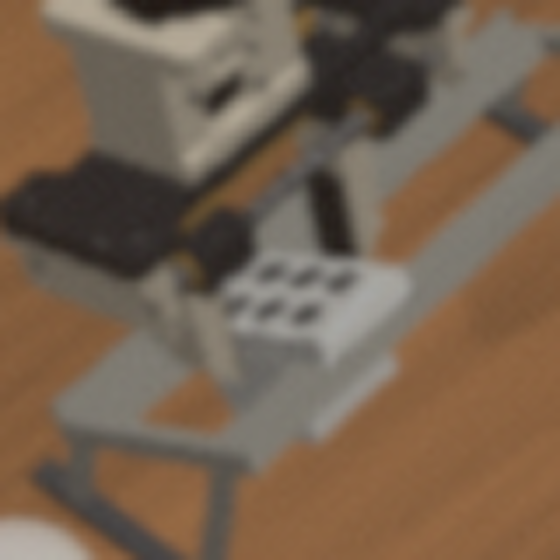

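View pics/w20.png

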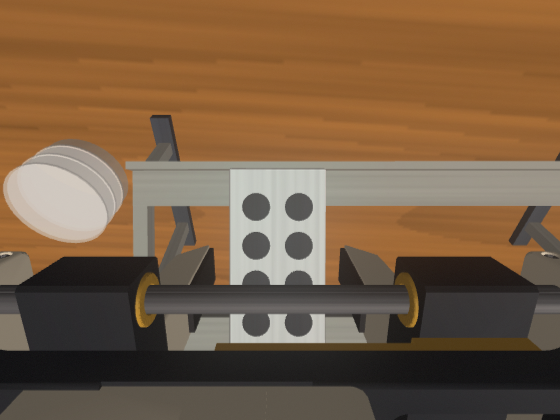

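```bash
python3 -m inch '[0,0,0,0,0,0,-0.2, 0,0,0,0,0,0,-0.2, 0,0,0,0,0,0,-0.2, 0,0,0,0,0,0,-0.2, 0,0,0,0,0,0,-0.2]'
python3 - <<'E'
from c import *
o=bot.get_obs();print(o["tool_pos"],o["tcp_rot"],o["contact_force"],o["grip_width"])
im=bot.capture("scene")[:,:,::-1]
cv2.imwrite("pics/s21.png",cv2.resize(im[140:220,290:370],None,fx=7,fy=7,interpolation=cv2.INTER_CUBIC))
E
```

```text
time: 16.15
tool_pos: [573.2, 148.1, 48.1]
tcp_rot: [3.141, 0.349, -3.081]
contact_force: [-0.4, 0.6, 0.6]
grip_width: 49.5
[573.2426088  148.09262522  48.14172296] [ 3.14114299  0.34945111 -3.08108148] [-0.43645146  0.64031652  0.60307208] 49.52084449119722
```

View pics/s21.png

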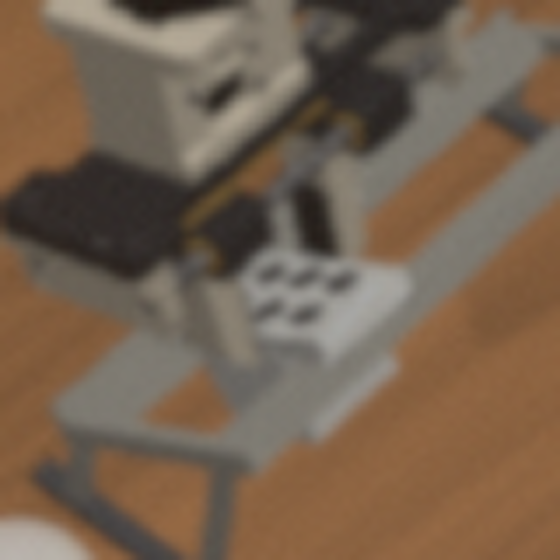

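```bash
python3 -m inch '[0,0,0,0,0,0,-1, -0.6,0,0.9,0,0,0,-1, -1.7,0,2.5,0,0,0,-1, -3.2,0,4.6,0,0,0,-1, -4.6,0,7,0,0,0,-1]'
python3 - <<'E'
from c import *
bot.capture("wrist");bot.capture("wrist")
o=bot.get_obs();print(o["tool_pos"],o["tcp_rot"],o["contact_force"],o["grip_width"])
np.save("w22cal.npy",bot.calibration("wrist")["cam_to_world"])
im=bot.capture("wrist")[:,:,::-1]
cv2.imwrite("pics/w22.png",im)
E
```

```text
time: 16.7
tool_pos: [524.9, 147.8, 117.9]
tcp_rot: [3.142, 0.346, -3.081]
contact_force: [0.2, 0.2, -2.7]
grip_width: 49.4
[526.66042745 148.40303688 120.89350752] [ 3.14076281  0.35255297 -3.08072473] [-0.16757947 -0.49637129 -2.32724192] 49.90392263426215
```

View pics/w22.png

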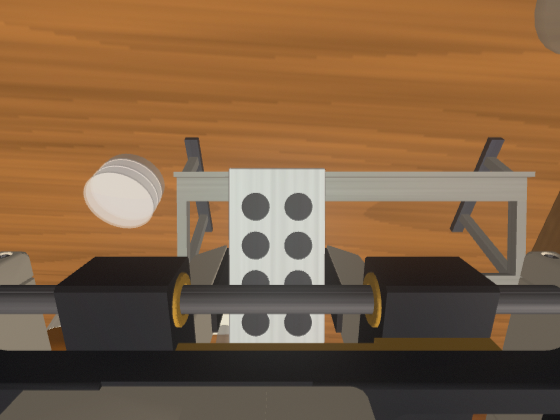

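Run:
```python
import cv2
im=cv2.imread("pics/w22.png")
cv2.imwrite("pics/w22c.png",cv2.resize(im[150:350,210:345],None,fx=4,fy=3,interpolation=cv2.INTER_CUBIC))
```

```text
(no output)
```

View pics/w22c.png

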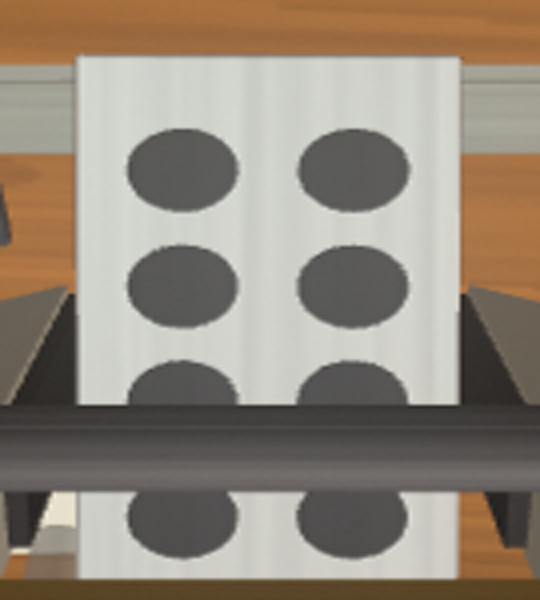

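```bash
cat > p.py <<'E'
from kin import *
ty=-.246
e=lambda ax,t:Ro.from_euler(ax,t).as_matrix()
hx=np.array([np.cos(ty),np.sin(ty),0]);hy=np.array([-np.sin(ty),np.cos(ty),0]);Z=np.array([0,0,1.])
CT=np.array([1.8,0,-37.3]);rel=np.radians(15)
z2=-np.sin(rel)*hx-np.cos(rel)*Z;RP=toolR(z2,hy)
def tcp_for(cx,cy,cz): return np.array([cx,cy,cz])-RP@CT
GOAL=np.array([545.2,-228.9,62.])
if __name__=="__main__":
    delta(tcp_for(*GOAL)+[0,0,100],RP);delta(tcp_for(*GOAL),RP)
E
python3 p.py
```

```text
shift cm [  1.05 -37.52   0.6 ] rv [  3.22  35.13 -17.02] | at [527.  148.3 119.5] q [ 0.15  0.28  1.91 -0.06  0.6  -1.44]
shift cm [  1.05 -37.52  -9.4 ] rv [  3.22  35.13 -17.02] | at [527.  148.3 119.5] q [ 0.15  0.28  1.91 -0.06  0.6  -1.44]
```

```bash
python3 -m inch '[-0.5,0,4,0,0,0,-1, 0,-1,8,0.5,5,-2.5,-1, 0.2,-5,9,1.2,12,-6,-1, 0.4,-10,9,1.8,20,-9.5,-1, 0.6,-15,9,2.5,27,-13,-1]'; python3 -m inch '[0.1,-5,0,0.4,5,-2,-1, 0.2,-10,0,0.7,8,-3.5,-1, 0.3,-15,0,0.8,8.5,-4,-1, 0.4,-20,0,0.8,8.5,-4,-1, 0.4,-22,0,0.8,8.5,-4,-1]'
python3 - <<'E'
from p import *
bot.capture("wrist");bot.capture("wrist")
delta(tcp_for(*GOAL)+[0,0,80],RP); o=bot.get_obs();print(o["dq"].round(2),o["grip_width"],o["contact_force"])
E
```

```text
time: 17.35
tool_pos: [533.7, -2.9, 209.9]
tcp_rot: [3.123, -0.123, 2.968]
contact_force: [2.4, 0.6, -3.1]
grip_width: 49.5
time: 17.85
tool_pos: [537.1, -227.8, 207.2]
tcp_rot: [-3.142, -0.274, 2.89]
contact_force: [-0.4, 0.4, -2.6]
grip_width: 49.5
shift cm [  0.04  -0.06 -10.21] rv [-0.2  -0.64  0.31] | at [ 537.1 -226.3  207.6] q [-0.49  0.63  1.03 -0.06  1.74 -1.81]
[ 0.07 -0.03  0.04  0.04  0.01  0.03] 49.669728059353176 [ 1.40233331  0.04323605 -3.12337311]
```

```bash
python3 -m inch '[0,0,-3,-0.2,-0.6,0.3,-1, 0,-0.05,-6,-0.2,-0.6,0.3,-1, 0.04,-0.06,-9,-0.2,-0.6,0.3,-1, 0.04,-0.06,-10.2,-0.2,-0.6,0.3,-1, 0.04,-0.06,-10.2,-0.2,-0.6,0.3,-1]'
python3 - <<'E'
from p import *
bot.capture("wrist");bot.capture("wrist")
delta(tcp_for(*GOAL)+[0,0,80],RP); o=bot.get_obs();print(o["dq"].round(2),o["grip_width"],o["contact_force"])
np.save("w23cal.npy",bot.calibration("wrist")["cam_to_world"])
im=bot.capture("wrist")[:,:,::-1];cv2.imwrite("pics/w23.png",im)
im=bot.capture("scene")[:,:,::-1];cv2.imwrite("pics/s23.png",cv2.resize(im[180:330,150:300],None,fx=4,fy=4,interpolation=cv2.INTER_CUBIC))
E
```

```text
time: 18.45
tool_pos: [536.7, -225.4, 103.6]
tcp_rot: [3.14, -0.267, 2.897]
contact_force: [0.3, -0.1, -2.2]
grip_width: 49.6
shift cm [-0.08 -0.04 -0.1 ] rv [ 0.03  0.03 -0.03] | at [ 538.3 -226.6  106.5] q [-0.49  0.7   1.19 -0.06  1.5  -1.8 ]
[-0.   -0.02 -0.02 -0.    0.   -0.  ] 49.84516208874785 [ 0.4635973   0.39693907 -2.02602331]
```

View pics/w23.png

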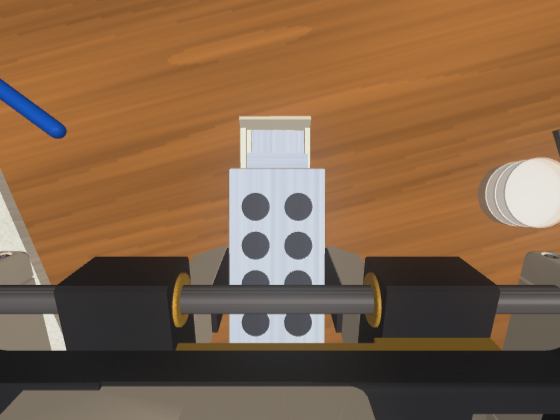

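View pics/s23.png

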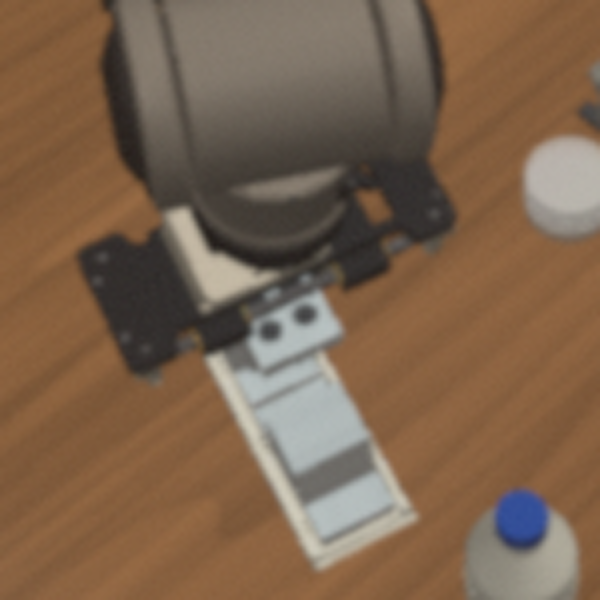

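Run:
```python
from p import *
W=dict(bot.calibration("wrist"));W["cam_to_world"]=np.load("w23cal.npy")
Rt=e('z',-.244);t=np.array([545.8,-230.4,0])
for l in[(-115,-34,16),(-115,34,16)]: print(proj(W,t+Rt@l).round(1))
a=np.array([495.8,-216.1,10]);Ra=e('z',-.25)
for l in[(-50,-25,6),(-50,25,6),(-21.5,-25,46),(-21.5,25,46)]: print("a",proj(W,a+Ra@l).round(1))
o=bot.get_obs();R=Ro.from_euler('xyz',o["tcp_rot"]).as_matrix();c=o["tool_pos"]+R@CT;Rc=R@e('y',0)
print("c",c, "rel goal",e('z',ty).T@(c-GOAL))
for l in[(-50,-25,6),(-50,25,6)]: print("c",proj(W,c+e('z',ty)@l).round(1))
S=bot.calibration("scene")
for l in[(-50,-25,6),(50,-25,6),(50,25,6)]: print("c scene crop",((proj(S,c+e('z',ty)@l)-[150,180])*4).round())
b=np.array([594.5,-241.7,10])
for l in[(-21.5,-25,46),(-21.5,25,46),(21.5,-25,46),(21.5,25,46),(50,-25,6),(50,25,6)]: print("b scene crop",((proj(S,b+e('z',-.24)@l)-[150,180])*4).round())
im=cv2.imread("pics/w23.png")
cv2.imwrite("pics/w23c.png",cv2.resize(im[105:185,220:335],None,fx=6,fy=6,interpolation=cv2.INTER_CUBIC))
```

```text
[238.5 115.7]
[310.9 115.6]
a [250.4 129.5]
a [303.5 129.7]
a [246.1 152.8]
a [307.5 153. ]
c [ 546.21613574 -228.98637486  143.74605176] rel goal [ 1.0065788   0.16368134 81.74605176]
c [227.8 168.2]
c [324.6 168.2]
c scene crop [192. 232.]
c scene crop [263. 366.]
c scene crop [344. 327.]
b scene crop [264. 411.]
b scene crop [338. 374.]
b scene crop [295. 468.]
b scene crop [370. 430.]
b scene crop [322. 534.]
b scene crop [395. 496.]
```

View pics/w23c.png

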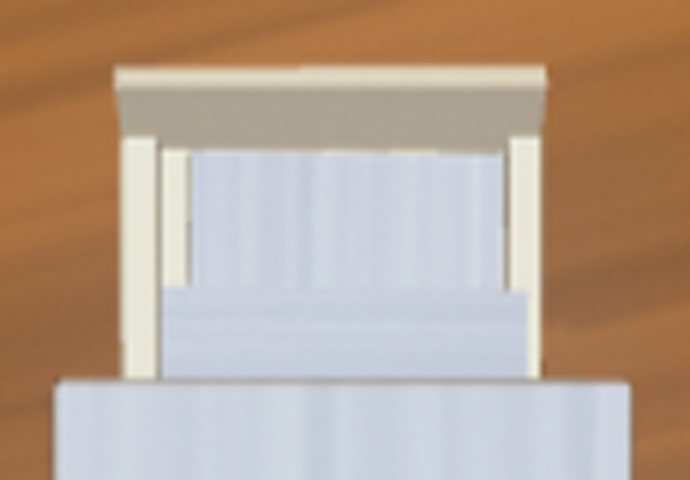

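```bash
python3 -m inch '[-0.1,-0.03,-1,0,0,0,-1, -0.1,-0.03,-2.5,0,0,0,-1, -0.1,-0.03,-4,0,0,0,-1, -0.1,-0.03,-5.4,0,0,0,-1, -0.1,-0.03,-5.8,0,0,0,-1]'
python3 - <<'E'
from p import *
bot.capture("wrist");bot.capture("wrist")
o=bot.get_obs();R=Ro.from_euler('xyz',o["tcp_rot"]).as_matrix();c=o["tool_pos"]+R@CT
print("rel goal",e('z',ty).T@(c-GOAL),o["contact_force"],o["tcp_rot"])
W=bot.calibration("wrist")
for l in[(-50,-25,6),(-50,25,6)]: print("c",proj(W,c+e('z',ty)@l).round(1))
a=np.array([495.8,-216.1,10]);Ra=e('z',-.25)
for l in[(-50,-25,6),(-50,25,6),(-21.5,-25,46),(-21.5,25,46)]: print("a",proj(W,a+Ra@l).round(1))
im=bot.capture("wrist")[:,:,::-1];cv2.imwrite("pics/w24.png",cv2.resize(im[80:200,210:345],None,fx=5,fy=5,interpolation=cv2.INTER_CUBIC))
im=bot.capture("scene")[:,:,::-1];cv2.imwrite("pics/s24.png",cv2.resize(im[220:330,170:280],None,fx=5.4,fy=5.4,interpolation=cv2.INTER_CUBIC))
E
```

```text
time: 19.15
tool_pos: [536.8, -227.0, 47.7]
tcp_rot: [-3.141, -0.262, 2.896]
contact_force: [-0.7, -0.6, -2.7]
grip_width: 50.0
rel goal [-0.173964   -0.37251727 23.21375504] [-1.13972025 -0.16417799 -2.40301231] [-3.14092546 -0.26037974  2.89550633]
c [228.7 167.7]
c [325.  167.7]
a [245.  111.9]
a [311.2 112.2]
a [238.5 138.6]
a [317.9 138.9]
```

View pics/w24.png

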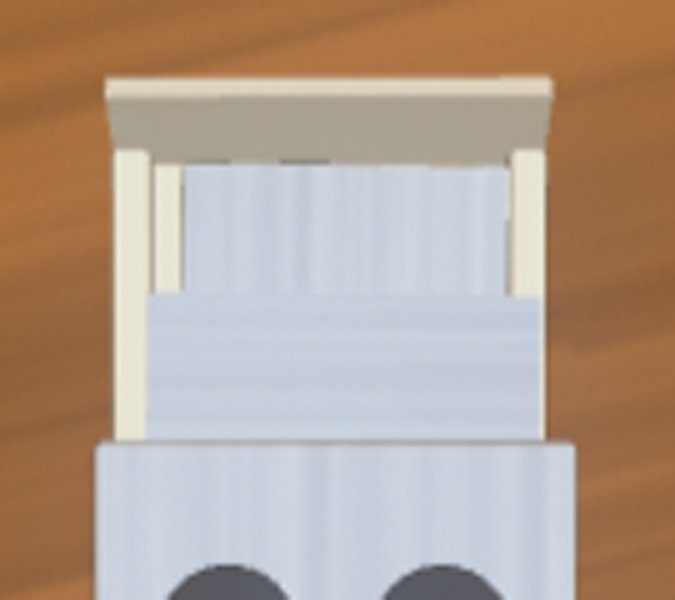

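View pics/s24.png

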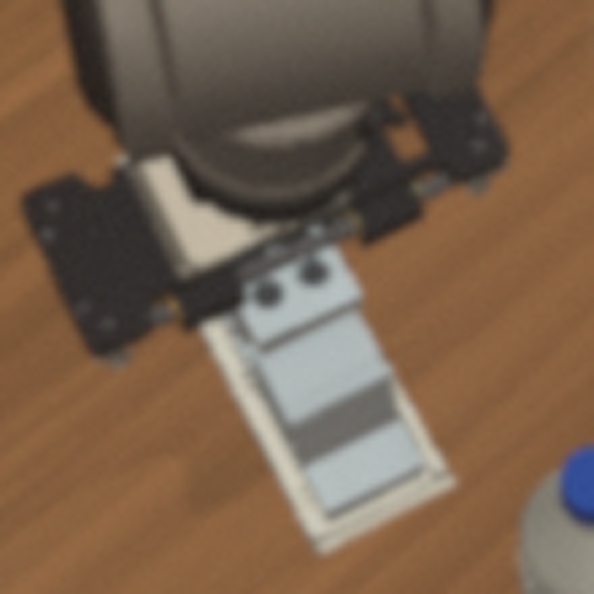

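```bash
python3 -m inch '[0.02,0.03,-0.6,0,0,0,-1, 0.02,0.03,-1.2,0,0,0,-1, 0.02,0.03,-1.7,0,0,0,-1, 0.02,0.03,-1.9,0,0,0,-1, 0.02,0.03,-1.9,0,0,0,-1]'
cat > chk.py <<'E'
from p import *
bot.capture("wrist");bot.capture("wrist")
o=bot.get_obs();R=Ro.from_euler('xyz',o["tcp_rot"]).as_matrix();c=o["tool_pos"]+R@CT
print("rel goal",e('z',ty).T@(c-GOAL),o["contact_force"],o["moment"],o["tcp_rot"])
E
python3 chk.py
```

```text
time: 19.85
tool_pos: [537.9, -227.2, 30.3]
tcp_rot: [-3.141, -0.259, 2.896]
contact_force: [0.6, -0.8, -2.8]
grip_width: 50.0
rel goal [ 0.69090755 -0.2321551   5.36228804] [-0.12814054 -0.26553402 -3.8756438 ] [-0.07371932 -0.30601108  0.00166084] [-3.14032384 -0.25820146  2.89538624]
```

```bash
python3 -m inch '[-0.05,0.02,-0.1,0,0.2,0,-1, -0.05,0.02,-0.2,0,0.2,0,-1, -0.05,0.02,-0.3,0,0.2,0,-1, -0.05,0.02,-0.36,0,0.2,0,-1, -0.05,0.02,-0.36,0,0.2,0,-1]'; python3 chk.py
```

```text
time: 20.45
tool_pos: [537.7, -227.2, 27.1]
tcp_rot: [-3.14, -0.262, 2.895]
contact_force: [0.4, 0.1, -3.1]
grip_width: 49.7
rel goal [ 0.29713608 -0.10932061  1.74145617] [ 0.52533308 -0.54722166 -2.92183869] [-0.03074283 -0.30925815  0.00527678] [-3.13942139 -0.26157265  2.89517624]
```

```bash
python3 -m inch '[0,0,-0.05,0,0,0,-1, 0,0,-0.1,0,0,0,-1, 0,0,-0.14,0,0,0,-1, 0,0,-0.18,0,0,0,-1, 0,0,-0.18,0,0,0,-1]'; python3 chk.py
```

```text
time: 21.05
tool_pos: [537.7, -227.2, 25.4]
tcp_rot: [-3.139, -0.262, 2.895]
contact_force: [-0.2, 0.5, -3.2]
grip_width: 49.6
rel goal [ 0.28711565 -0.10789491 -0.0807362 ] [ 0.17727767  0.76069406 -2.88957202] [-0.02749908 -0.30009827 -0.05148206] [-3.13947291 -0.26163157  2.89515497]
```

```bash
python3 -m inch '[0,0,-0.04,0,0,0,-1, 0,0,-0.08,0,0,0,-1, 0,0,-0.12,0,0,0,-1, 0,0,-0.12,0,0,0,-1, 0,0,-0.12,0,0,0,-1]'; python3 chk.py
```

```text
time: 21.65
tool_pos: [537.8, -227.2, 24.2]
tcp_rot: [-3.139, -0.262, 2.895]
contact_force: [0.9, 0.2, -3.0]
grip_width: 49.8
rel goal [ 0.2918802  -0.09203643 -1.26197157] [-0.08123612  0.48894791 -2.93732122] [-0.05232289 -0.25745691  0.00823482] [-3.1394749  -0.26162448  2.89514172]
```

```bash
python3 -m inch '[0,0,-0.04,0,0,0,-1, 0,0,-0.08,0,0,0,-1, 0,0,-0.12,0,0,0,-1, 0,0,-0.12,0,0,0,-1, 0,0,-0.12,0,0,0,-1]'; python3 chk.py
```

```text
time: 22.25
tool_pos: [537.8, -227.2, 23.0]
tcp_rot: [-3.139, -0.262, 2.895]
contact_force: [0.1, -0.1, -3.2]
grip_width: 49.8
rel goal [ 0.30105161 -0.12118344 -2.44429902] [ 0.34374545  0.01794816 -2.8730621 ] [-0.03144072 -0.27860147  0.00729861] [-3.13942507 -0.26158536  2.8951602 ]
```

```bash
python3 -m inch '[0,0,-0.03,0,0,0,-1, 0,0,-0.06,0,0,0,-1, 0,0,-0.08,0,0,0,-1, 0,0,-0.1,0,0,0,-1, 0,0,-0.1,0,0,0,-1]'; python3 chk.py
```

```text
time: 22.85
tool_pos: [537.9, -227.3, 22.7]
tcp_rot: [-3.139, -0.261, 2.895]
contact_force: [-2.0, 1.4, 5.8]
grip_width: 49.6
rel goal [ 0.38461028 -0.13268716 -2.72743135] [-0.99352649 -0.11950844  5.55180415] [0.23238291 0.26109123 0.0038108 ] [-3.13926762 -0.26116323  2.89511594]
```

Run:
```python
from p import *
im=bot.capture("wrist")[:,:,::-1];cv2.imwrite("pics/w25.png",cv2.resize(im[80:200,210:345],None,fx=5,fy=5,interpolation=cv2.INTER_CUBIC))
im=bot.capture("scene")[:,:,::-1];cv2.imwrite("pics/s25.png",cv2.resize(im[220:330,170:280],None,fx=5.4,fy=5.4,interpolation=cv2.INTER_CUBIC))
```

```text
(no output)
```

View pics/w25.png

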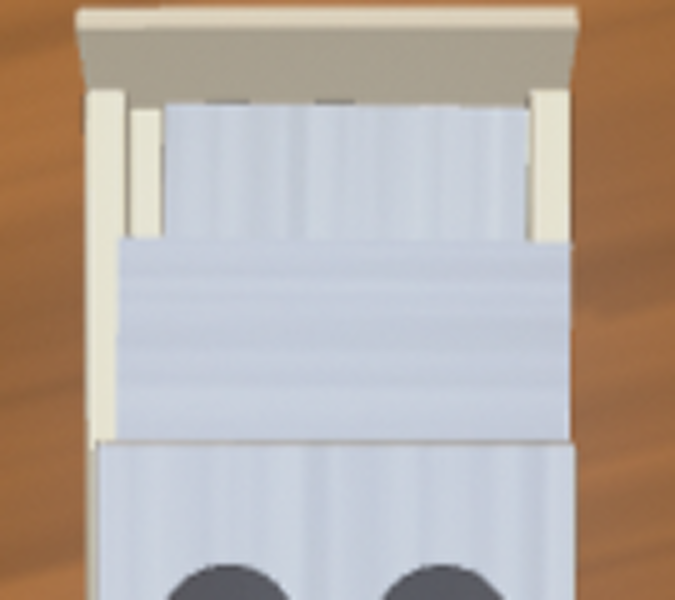

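View pics/s25.png

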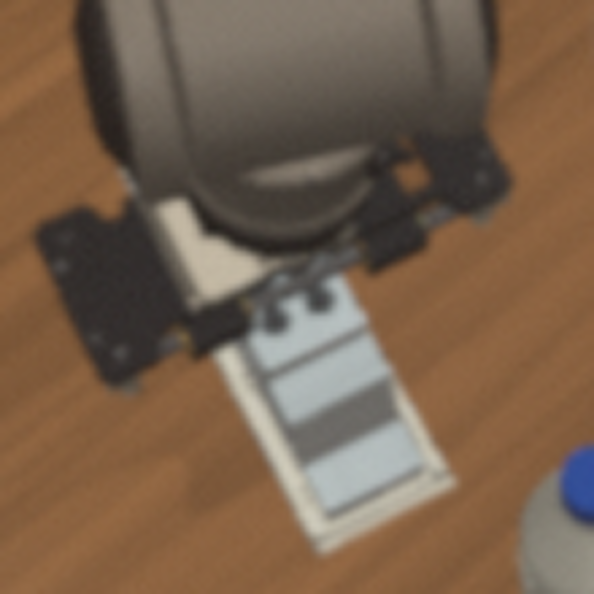

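```bash
python3 -m inch '[0,0,0,0,0,0,0.5, 0,0,0,0,0,0,0.5, 0,0,0,0,0,0,0.5, 0,0,0,0,0,0,0.5, 0,0,0,0,0,0,0.5]'; python3 chk.py;  python3 -m inch '[0.12,-0.03,0.5,0,0,0,0.5, 0.6,-0.15,2.3,0,0,0,0.5, 1.2,-0.3,5,0,0,0,0.5, 2,-0.5,10,0,0,0,0.5, 2.5,-0.6,14,0,0,0,0.5]'
python3 - <<'E'
from p import *
bot.capture("wrist");bot.capture("wrist")
np.save("w26cal.npy",bot.calibration("wrist")["cam_to_world"])
im=bot.capture("wrist")[:,:,::-1];cv2.imwrite("pics/w26.png",im)
im=bot.capture("scene")[:,:,::-1];cv2.imwrite("pics/s26.png",cv2.resize(im[220:330,170:280],None,fx=5.4,fy=5.4,interpolation=cv2.INTER_CUBIC))
o=bot.get_obs();print(o["tool_pos"],o["contact_force"],o["grip_width"])
E
```

```text
time: 23.55
tool_pos: [537.8, -227.2, 22.6]
tcp_rot: [-3.139, -0.261, 2.895]
contact_force: [0.4, -0.8, -0.2]
grip_width: 69.0
rel goal [ 0.37436371 -0.13057646 -2.83819405] [ 0.33125491 -0.38404539  0.20735095] [-0.02047157 -0.12674668 -0.0739495 ] [-3.13931386 -0.26125426  2.8951467 ]
time: 24.15
tool_pos: [563.3, -233.4, 165.1]
tcp_rot: [-3.139, -0.26, 2.895]
contact_force: [0.7, -0.2, -0.1]
grip_width: 68.9
[ 563.32950091 -233.45458985  163.70982714] [0.41404881 0.56002895 0.31353859] 68.92070346745473
```

View pics/w26.png

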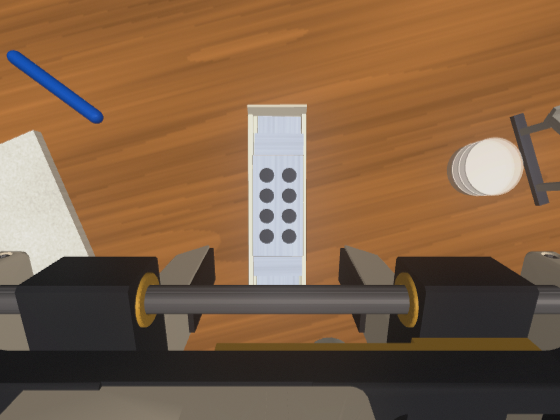

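View pics/s26.png

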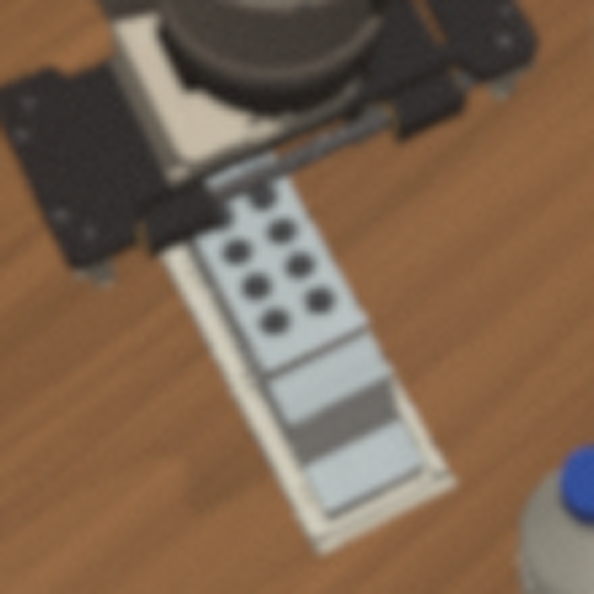

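Run:
```python
import cv2
im=cv2.imread("pics/w26.png")
cv2.imwrite("pics/w26c.png",cv2.resize(im[95:290,235:320],None,fx=4,fy=3,interpolation=cv2.INTER_CUBIC))
```

```text
(no output)
```

View pics/w26c.png

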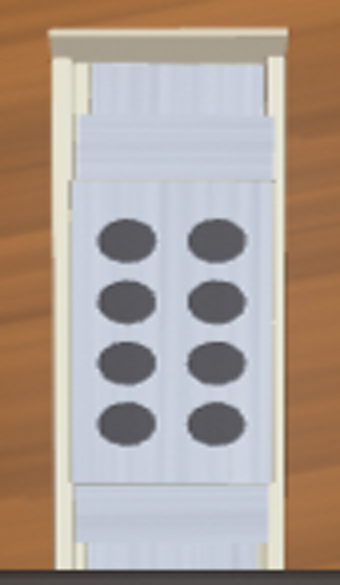

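Run:
```python
from p import *
W=dict(bot.calibration("wrist"));W["cam_to_world"]=np.load("w26cal.npy")
wc=lambda u,v:((u+.5)/4+235-.5,(v+.5)/3+95-.5)
m4=lambda q:(e('z',q[2])@e('y',q[4]),np.array([q[0],q[1],q[3]]))
obs=[(W,wc(70,180),(-50,-25,6)),(W,wc(274,180),(-50,25,6)),(W,wc(71,483),(50,-25,6)),(W,wc(272,483),(50,25,6))]
s=least_squares(lambda p:np.concatenate([proj(c,m4(p)[0]@np.array(l,float)+m4(p)[1])-uv for c,uv,l in obs]),[545,-229,-.24,62,0],x_scale=[1,1,.01,1,.01])
print(s.x.round(3),s.fun.round(1)); t=np.array([545.8,-230.4]);print("in tray",e('z',-.244)[:2,:2].T@(s.x[:2]-t))
```

```text
[ 5.45556e+02 -2.29378e+02 -2.47000e-01  5.88710e+01  1.40000e-02] [ 0.  -0.  -0.1 -0.   0.1 -0.  -0.   0.1]
in tray [-0.4831434   0.93261179]
```

Run:
```python
from plant import bot
print(bot.close_job())
```

```text
the job is handed in; nothing more can be done
None
```

The two rack blocks are in the tray and the job is handed in at about 24 s of the 64 s allowed; the hand-in reports no verdict. block_b went brim-down beside block_a. block_c then went upside down between their crowns, set down with about 8 N and let go, and the arm retreated clear.

Last checks, in the tray frame from wrist-camera fits:

| Block | x (mm) | y (mm) | Other |
|---|---|---|---|
| block_a | about -52 | +1.8 | measured before block_c was placed |
| block_b | about +50 | +0.9 | measured before block_c was placed |
| block_c | about -0.5 | +0.9 | in line to 0.003 rad, tilt about 0.014 rad |

- **block_c height:** the camera fit gave 58.9 mm, against the roughly 62 mm required. The camera read about 3 mm low on block_b too. block_c also touched down about 3 mm earlier than the camera offset predicted. I take it as bias rather than a bad seat, but I have no independent height reading.
- **Missed grasp:** my first attempt on block_c closed on nothing because the fingers were not deep enough. block_c did not visibly move, and going 13 mm deeper held it.
- **Bystanders:** nothing was seen to move, but I did not re-measure them.

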